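# Unstack the preserves and stand each in its own place

## Task

Two stacks of preserves stand on the cellar table. Take each stack apart from the top, never carrying a jar with something standing on it, and set every piece down gently, upright and in the middle of its own place: the big round jar in the square wire tray, the square jar in the slatted wooden tray with its sides parallel to the tray's, the small round jar in the round white dish, and the oblong tin on the cork pad with its long side along the pad's long side. Do not drop or tip anything, and leave the bottle and the loose gold-coloured lid where they are.

Things in the scene. Friction and masses are not known exactly. Their poses are not given: they have to be found in the camera images.
- big_round_jar: Big round glass jar of red preserve with a flat gold-coloured metal lid, the lower piece of one stack, loose, about 300 g. Body 64 mm in diameter from 0 to 56 mm height, lid 52 mm in diameter above that, 70 mm tall in all. Origin at the centre of its underside, z up. Grip the body from above, in its upper half (the tray has a low rim).
- square_jar: Square glass jar of red preserve with a flat round gold-coloured metal lid, the lower piece of the other stack, loose, about 300 g. Body 60 x 60 mm with rounded edges from 0 to 56 mm height, lid 52 mm in diameter above that, 70 mm tall in all. Origin at the centre of its underside, x and y square to its sides, z up.
- small_round_jar: Small round glass jar of red preserve with a flat steel lid, standing at the start on the lid of either the big round or the square jar, loose, about 120 g. Body 44 mm in diameter from 0 to 42 mm height, lid 39 mm in diameter above that, 52 mm tall in all. Origin at the centre of its underside, z up.
- tin: Oblong bare steel food tin, standing at the start on the lid of the other big jar, loose, about 130 g. 54 mm long (x), 36 mm wide (y), 38 mm tall. Origin at the centre of its underside, z up.
- wire_tray: Shallow square tray of dark steel wire, fixed to the table, place of the big round jar. Outside 90 x 90 mm, inside 84 x 84 mm, floor 4 mm and rim 14 mm above the table. Origin at the centre of its underside (table height), x and y along its sides, z up.
- wood_tray: Shallow square tray of pale wooden slats with a wooden rim, fixed, place of the square jar. Outside 96 x 96 mm, inside 84 x 84 mm, floor 4 mm and rim 14 mm above the table. Origin at the centre of its underside (table height), x and y along its sides, z up.
- round_dish: Shallow round white plastic dish, fixed, place of the small round jar. Outside diameter 76 mm, inside 68 mm, floor 4 mm and rim 14 mm above the table. Origin at the centre of its underside (table height), z up.
- cork_pad: Flat oblong cork pad without a rim, fixed, place of the tin. 86 mm long (x), 66 mm wide (y), 4 mm thick. Origin at the centre of its underside (table height), z up.
- bottle: Bystander: green glass bottle with cork-coloured cap standing at one side of the work, 68 mm in diameter, 200 mm tall, loose. Origin at the centre of its underside. Leave it alone.
- spare_lid: Bystander: loose flat gold-coloured jar lid lying on the table at the other side, 80 mm in diameter, 15 mm high. Origin at the centre of its underside. Leave it alone.

How it is judged (in metres and radians):
At the end, for the whole second after the job is handed in: Each piece stands upright (0.1 rad), released and at rest on the floor of its own place (underside below 9 mm), centre within 12 mm of the place's centre; square jar's sides parallel to the wooden tray's and tin's long side along the pad's, within 15 degrees (horizontal distance between big_round_jar and wire_tray below 0.012 m and height (world z) of each of big_round_jar, square_jar, small_round_jar, tin below 0.009 m and angle between each of big_round_jar, square_jar, small_round_jar, tin's own z axis and vertical below 0.1 rad and linear speed of each of big_round_jar, square_jar, small_round_jar, tin below 0.02 m/s and horizontal distance between square_jar and wood_tray below 0.012 m and horizontal distance between small_round_jar and round_dish below 0.012 m and horizontal distance between tin and cork_pad below 0.012 m and (angle between the x axis of square_jar and the x axis of wood_tray, either way round below 0.26 rad or angle between the x axis of square_jar and the y axis of wood_tray, either way round below 0.26 rad) and angle between the x axis of tin and the x axis of cork_pad, either way round below 0.26 rad); the robot touches nothing.
It fails at once if a big jar is lifted (more than 30 mm) with the small jar or the tin still standing on it ((height (world z) of big_round_jar above 0.03 m and horizontal distance between small_round_jar and big_round_jar below 0.03 m and z of small_round_jar in the frame of big_round_jar between 0.05 and 0.085 m) or (height (world z) of big_round_jar above 0.03 m and horizontal distance between tin and big_round_jar below 0.03 m and z of tin in the frame of big_round_jar between 0.05 and 0.085 m) or (height (world z) of square_jar above 0.03 m and horizontal distance between small_round_jar and square_jar below 0.03 m and z of small_round_jar in the frame of square_jar between 0.05 and 0.085 m) or (height (world z) of square_jar above 0.03 m and horizontal distance between tin and square_jar below 0.03 m and z of tin in the frame of square_jar between 0.05 and 0.085 m)).
It fails at once if a jar or the tin is tipped by more than 0.5 rad (angle between any of big_round_jar, square_jar, small_round_jar, tin's own z axis and vertical above 0.5 rad).
It fails at once if a jar or the tin is dropped or slammed down (faster than 0.6 m/s with its underside less than 50 mm above the table) ((linear speed of big_round_jar above 0.6 m/s and height (world z) of big_round_jar below 0.05 m) or (linear speed of square_jar above 0.6 m/s and height (world z) of square_jar below 0.05 m) or (linear speed of small_round_jar above 0.6 m/s and height (world z) of small_round_jar below 0.05 m) or (linear speed of tin above 0.6 m/s and height (world z) of tin below 0.05 m)).
It fails at once if the bottle or the loose lid is moved by more than 30 mm or the bottle tipped (distance of any of bottle, spare_lid from where it was at the start of the episode above 0.03 m or angle between bottle's own z axis and vertical above 0.3 rad).
It also fails if it takes over 125 s, if anything falls off the work surface, if the arm or the gripper's body presses on something with over 40 N, if the wrist force passes 120 N, or if a joint passes its speed limit or range.

## Robot

A 6-joint arm with a two-finger parallel gripper is mounted at the origin on the work surface. World frame = base frame: x ahead of the robot, y to its left, z up, the work surface at z = 0. Lengths are in mm, angles in rad, forces in N, time in s.
With the tool pointing down it reaches from about 400 to 925 mm from the base axis. Payload 12.5 kg.
Tool frame: the origin (TCP) lies on the mounting face of the last link; the fingertips stand 190 mm ahead of it and the grasp point (between the pads) lies 171 mm ahead of it (env.grasp_offset is the distance from the TCP to the grasp point, in mm); z points along the fingers, y is the direction in which the jaws open and shut (so a half turn about z gives the same grasp; the last joint's range is limited). The gripper opens to 95 mm and grips with 3 to 60 N. Pads are 20 mm wide; open, the fingers measure 119 mm over their backs; the gripper's body (75 mm by 180 mm) begins 59 mm behind the grasp point.
Start: joints at [-1.414, 0.491, 1.559, -0, 1.092, -0.106], TCP at [162.386, -603.536, 404.761] pointing down, gripper open.
Joint ranges: [-3.1, 3.1], [-0.84, 2.19], [0.05, 2.79], [-1.13, 4.28], [0.06, 2.93], [-2.69, 2.69]. Speed limits (rad/s): [2.22, 2.22, 2.79, 3.14, 3.14, 3.14].

## Interface

Orientations are given as [roll, pitch, yaw] about the fixed x, y, z axes, in that order (R = Rz(yaw) Ry(pitch) Rx(roll)).
In Python, from cell import env, viewer gives the robot as it stands.
- The arm moves only by the tool play_rows, never from a script. Its argument "increments" is a list of rows, each an object of numbers: "dx", "dy", "dz": the shift along the tool's x, y, z in mm; "rx", "ry", "rz": the turn, a rotation vector about the tool's x, y, z in units of 6 degrees (1.0 is 6 degrees). A call has 1 to 8 rows; each row is the pose to reach, as a shift and turn from the pose measured when the call began, along the tool's axes at that moment; what a row does not reach only later rows make up. A row lasts 1/12 s, in which the tool goes at most 41.7 mm and 7.16 degrees, less where a joint would pass 70% of its speed; a pose out of reach is approached as far as the arm can. A call with a gripper value outside its range is refused whole. "fingers" is the opening, from 0 (shut) to 1 (fully open), set as the call begins (left out, the last holds). The fingers move at their own pace and stop on an object; the grip force is fixed at half the most. Time passes only in rows, so rows that repeat a pose let the fingers close. It gives the time, the measured TCP pose, the force and the opening at its end, in the units of the state.
- env.state(): the state, without advancing time (a new reading comes with each control period).
- viewer.read_camera(name): name is "scene" or "side" or "wrist"; returns a dict with "image" (400x640x3 uint8, red, green, blue), "fx", "fy", "cx", "cy" (pixels), "rvec" (rotation vector, rad) and "tvec" (3), from world to camera coordinates, as OpenCV has them. Camera axes: x right, y down, z forward; pixel columns grow to the right and rows downward; lengths in mm; the calibration is good to about 2 mm. The wrist camera is an equidistant fisheye: a pixel r from the principal point sees the ray r / f radians off the axis. A picture is of the moment at which its call begins. There is no depth.
- env.job_done(): hands the job in, once; it reports no verdict.
The state is a dict: "t": time; "joints": joint angles; "qvel": joint speeds; "tau": joint torques, N m; "eef_pos": TCP position; "tcp_rot": TCP orientation; "ft_force": force on the tool from outside, world axes, zero at the start; "moment": the same for the moment, N m; "opening": opening from 0.0 (shut) to 1.0 (fully open).
Only numpy, scipy, OpenCV 4.12 (cv2) and the standard library are available. Lean on these libraries where they do the work, as an engineer would, in place of code of your own. Each camera call takes 0.05 s, during which the arm holds its last target.

## Working session

There is one attempt and no reset: what is moved stays moved. The work goes in short steps, Python scripts to look and compute and a tool call to move; the robot and the scene stay as the last step left them, time stands still between calls to the robot, and variables do not carry over. Pictures are saved under pics/ and viewed, and the job is handed in when it is done.

Besides the shell and the picture viewer there is one more tool, called after "Emit:" in YAML: its name, and indented under it one key for each argument. play_rows: Moves the arm, as the interface text tells. Its arguments: {"type":"object","properties":{"increments":{"type":"array","items":{"type":"object","properties":{"dx":{"type":"number"},"dy":{"type":"number"},"dz":{"type":"number"},"rx":{"type":"number"},"ry":{"type":"number"},"rz":{"type":"number"}}}},"fingers":{"type":"number"}},"required":["increments"]}

```bash
ls; mkdir -p pics
cat > h.py <<'E'
import numpy as np, cv2
from cell import env, viewer
def cap(n,tag):
    c=viewer.read_camera(n); cv2.imwrite(f'pics/{tag}.png',c['image'][:,:,::-1])
    np.savez(f'pics/{tag}.npz',**{k:np.array(v) for k,v in c.items()}); return c
def load(tag): return dict(np.load(f'pics/{tag}.npz'))
def ray(c,u,v,fish=False):
    R=cv2.Rodrigues(np.array(c['rvec'],float))[0]; t=np.array(c['tvec'],float).ravel()
    x=(u-c['cx'])/c['fx']; y=(v-c['cy'])/c['fy']
    if fish:
        r=np.hypot(x,y); s=np.sin(r)/r if r>1e-9 else 1; d=np.array([x*s,y*s,np.cos(r)])
    else: d=np.array([x,y,1.])
    return -R.T@t, R.T@d
def pt(c,u,v,z,fish=False):
    o,d=ray(c,u,v,fish); return (o+d*(z-o[2])/d[2])
def proj(c,P,fish=False):
    R=cv2.Rodrigues(np.array(c['rvec'],float))[0]; t=np.array(c['tvec'],float).ravel()
    p=R@np.array(P,float)+t
    if fish:
        n=np.hypot(p[0],p[1]); th=np.arctan2(n,p[2]); a=p[:2]/n*th
    else: a=p[:2]/p[2]
    return np.array([c['fx']*a[0]+c['cx'],c['fy']*a[1]+c['cy']])
E
python3 - <<'E'
from h import *
print(env.state())
for n in('scene','side','wrist'):
    c=cap(n,n+'0'); print(n,c['fx'],c['cx'],c['cy'],c['rvec'],c['tvec'],ray(c,320,200)[0])
E
```

```text
pics
{'t': 0.0, 'joints': array([-1.41359678e+00,  4.91566050e-01,  1.55946088e+00,  1.74383136e-05,
        1.09168661e+00, -1.05602045e-01]), 'qvel': array([-0.00045854, -0.00051638, -0.00053809,  0.00016626, -0.00044799,
        0.00204722]), 'tau': array([ 1.34032667e-03, -6.12647724e+01, -2.58175063e+01,  6.93055429e-02,
        4.82429273e-02, -1.15897315e-04]), 'eef_pos': array([ 162.38344833, -603.5015786 ,  404.15365832]), 'tcp_rot': array([-3.14047964e+00, -1.33527594e-04,  2.62793475e-01]), 'ft_force': array([-0.61536148, -0.16560241,  1.04422809]), 'moment': array([ 0.01988881,  0.04215304, -0.02532732]), 'opening': 1.0015438045484513}
scene 499.06262672564014 316.9919995592525 195.05439014067207 [ 2.19085355  0.9576989  -0.37516306] [-365.46418286 -210.82266116 1537.88071328] [1140.22087729 -588.03604816  947.20499826]
side 493.87062642096237 313.6561106705499 201.8903366976428 [ 0.47397461 -2.51371004  1.4808103 ] [ 489.38423332  177.8222392  1287.91486536] [  80.02389551 1147.27999671  779.22215207]
wrist 309.70691628693146 316.7470147028844 202.98554890024647 [-2.32659091  1.78284011  0.23022833] [-625.85345507  -28.09296516  390.63828548] [ 231.73378412 -586.29399404  384.23799636]
```

View pics/scene0.png

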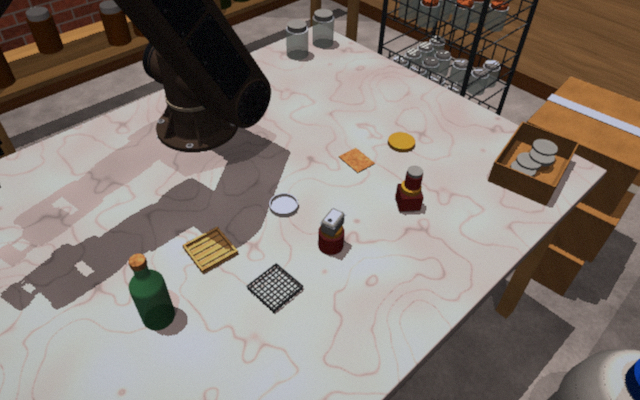

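View pics/side0.png

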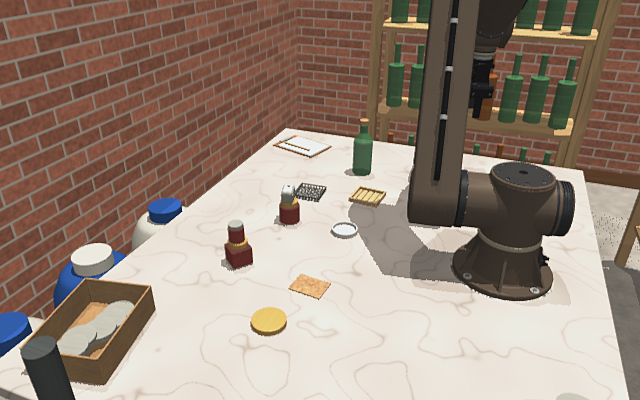

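View pics/wrist0.png

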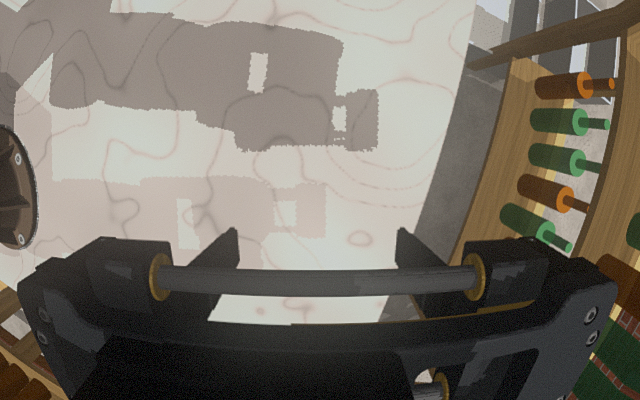

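The tin stands on the round jar (scene 333,230) and the small jar on the square jar (410,188). I'll enlarge both views.

Run:
```python
import cv2
def crop(f,x,y,w,h,s,o):
    im=cv2.imread(f'pics/{f}.png')[y:y+h,x:x+w]; im=cv2.resize(im,None,fx=s,fy=s,interpolation=cv2.INTER_CUBIC)
    for i in range(0,w,10):
        cv2.line(im,(i*s,0),(i*s,6 if i%50 else 14),(0,0,255),1)
        if i%20==0: cv2.putText(im,str(x+i),(i*s,22),0,.4,(255,0,0),1)
    for j in range(0,h,10):
        cv2.line(im,(0,j*s),(6,j*s),(0,0,255),1)
        if j%20==0: cv2.putText(im,str(y+j),(8,j*s+4),0,.4,(255,0,0),1)
    cv2.imwrite(f'pics/{o}.png',im)
crop('scene0',300,130,130,130,4,'s1')
crop('scene0',170,185,150,135,4,'s2')
crop('side0',215,170,130,110,5,'d1')
crop('side0',280,170,120,135,4,'d2')
```

```text
(no output)
```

View pics/s1.png

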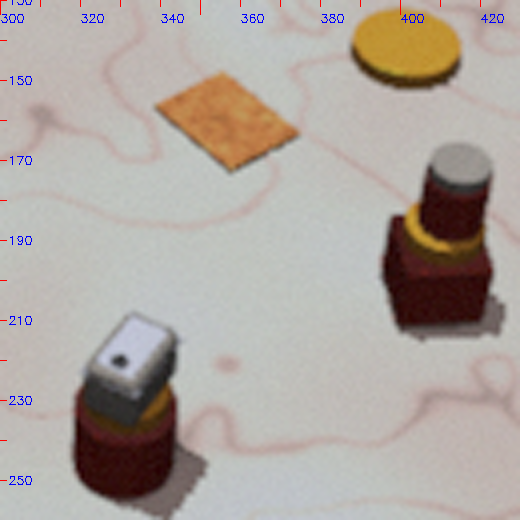

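View pics/s2.png

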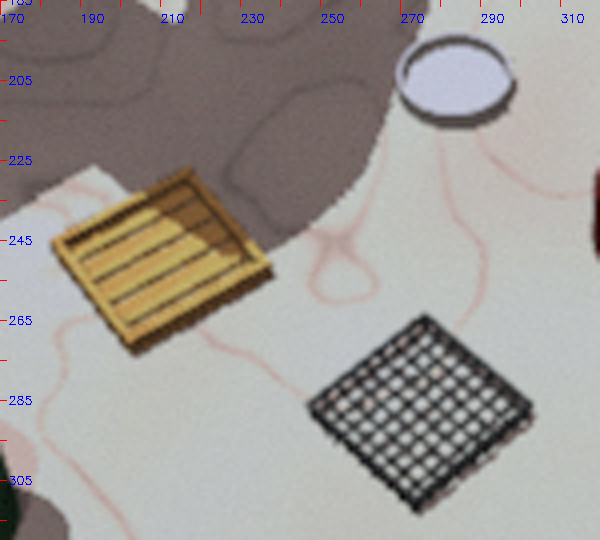

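View pics/d1.png

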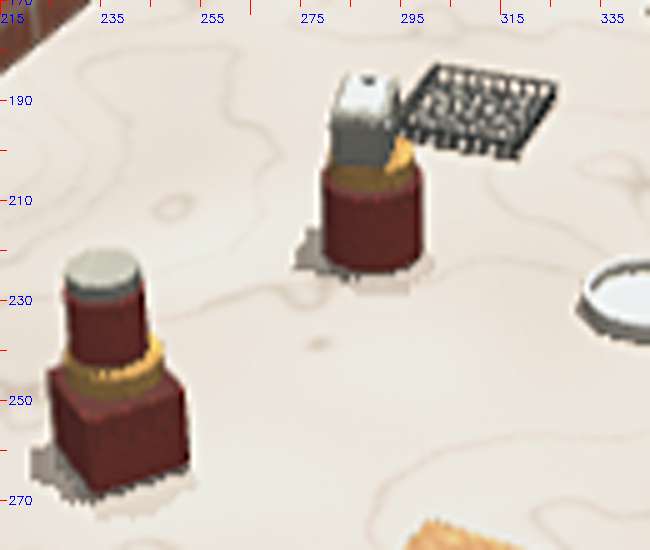

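View pics/d2.png

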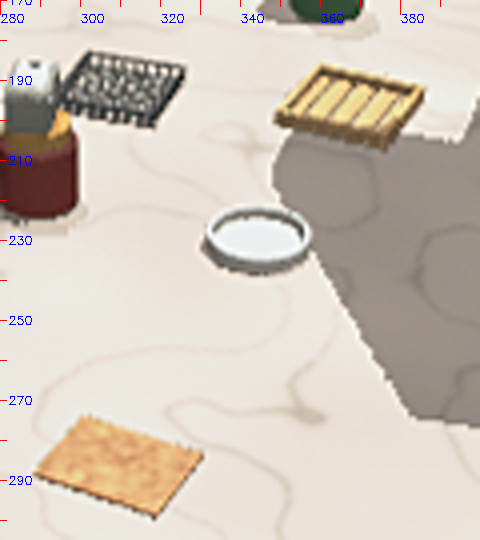

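```bash
cat > m0.py <<'E'
from h import *
S=load('scene0');D=load('side0')
def s1(x,y):return 300+(x+.5)/4-.5,130+(y+.5)/4-.5
def s2(x,y):return 170+x/4-.4,185+y/4-.4
def d1(x,y):return 215+x/5-.4,170+y/5-.4
def d2(x,y):return 280+x/4-.4,170+y/4-.4
def quad(n,c,f,L,z):
    P=np.array([pt(c,*f(*l),z)[:2] for l in L]); e=np.roll(P,-1,0)-P
    print(n,'c',P.mean(0).round(1),'len',np.linalg.norm(e,axis=1).round(0),'ang',np.degrees(np.arctan2(e[:,1],e[:,0])).round(1))
quad('cork S',S,s1,[(155,106),(222,71),(299,132),(232,172)],4)
quad('cork D',D,d2,[(88,414),(204,455),(155,518),(34,474)],4)
quad('wire S',S,s2,[(426,315),(532,409),(418,513),(308,408)],14)
quad('wire D',D,d2,[(88,50),(186,70),(153,120),(55,98)],14)
quad('wood S',S,s2,[(187,168),(274,268),(133,344),(52,243)],14)
quad('wood D',D,d2,[(322,64),(424,95),(386,142),(276,115)],14)
quad('tin S',S,s1,[(132,312),(176,340),(130,385),(88,366)],108)
quad('tin D',D,d1,[(345,75),(395,80),(388,118),(333,110)],108)
for n,c,f,p,z in [('dish S',S,s2,(456,80),14),('dish D',D,d2,(258,235),14),('small S',S,s1,(461,164),122),('small D',D,d1,(103,268),122)]:
    print(n,pt(c,*f(*p),z)[:2].round(1))
for n,c,f,p in [('L',S,s1,(388,216)),('nearL',S,s1,(400,262)),('R',S,s1,(492,270)),('DL',D,d1,(48,370)),('DM',D,d1,(92,405)),('DR',D,d1,(183,388))]:
    print(n,pt(c,*f(*p),56)[:2].round(1))
for n,c,f,p in [('botSl',S,s1,(400,328)),('botSr',S,s1,(482,321)),('botDm',D,d1,(98,493)),('botDr',D,d1,(188,462))]:
    print(n,pt(c,*f(*p),0)[:2].round(1))
print('bottle',pt(S,156,312,0),'lid',pt(S,401,141,15))
E
python3 m0.py
```

```text
cork S c [436.5 246.7] len [65. 84. 66. 87.] ang [ 85.4  -5.6 -92.6 173.5]
cork D c [439.8 247. ] len [84. 67. 85. 68.] ang [171.7  83.9  -7.7 -96.5]
wire S c [ 620.2 -209.1] len [90. 89. 93. 90.] ang [   1.2  -84.8 -178.6   93.3]
wire D c [ 619.8 -206.4] len [91. 92. 88. 91.] ang [177.3  93.3  -3.6 -84.8]
wood S c [ 431.6 -252.1] len [99. 93. 95. 94.] ang [ -4.4 -96.1 176.2  86.9]
wood D c [ 431. -244.] len [ 97.  89.  95. 101.] ang [166.3  84.4  -6.4 -95. ]
tin S c [615.6 -29.9] len [33. 44. 27. 50.] ang [   5.6  -81.2 -163.9  105.5]
tin D c [618.2 -27.2] len [31. 48. 34. 45.] ang [-170.8  108.5    4.5  -74.6]
dish S [440.1 -30.2]
dish D [439.  -23.1]
small S [650.3 219.4]
small D [653.9 220.1]
L [611.  209.5]
nearL [643.5 183. ]
R [687.3 220.5]
DL [688.  227.5]
DM [650.7 247.3]
DR [614.5 216.5]
botSl [651.7 184.8]
botSr [683.8 229.3]
botDm [652.  247.4]
botDr [620.9 205.7]
bottle [ 488.83435513 -433.63315563    0.        ] lid [476.09745856 395.89966667  15.        ]
```

```bash
cat > go.py <<'E'
import sys
from h import *
from scipy.spatial.transform import Rotation as Ro
def go(p,yaw):
    s=env.state(); R=Ro.from_euler('xyz',s['tcp_rot']); T=Ro.from_euler('xyz',[np.pi,0,np.radians(yaw)])
    d=R.inv().apply(np.array(p,float)-s['eef_pos']); r=(R.inv()*T).as_rotvec(degrees=True)
    print('t',round(s['t'],2),'pos',s['eef_pos'].round(1),'yaw',np.degrees(s['tcp_rot'][2]).round(2),'open',round(s['opening'],3),'F',s['ft_force'].round(1))
    print('d',d.round(1),'r',(r/6).round(2),'rows',max(np.linalg.norm(d)/41.7,np.linalg.norm(r)/7.16).round(1))
if __name__=='__main__':
    a=[float(x) for x in sys.argv[1:]]; go(a[:3],a[3])
E
python3 go.py 633 -98 400 103
python3 -c "
from h import *
c=load('wrist0');R=cv2.Rodrigues(c['rvec'])[0];print(R[2], ray(c,320,200,True)[0])"
```

```text
t 0.15 pos [ 162.4 -603.5  404.3] yaw 15.06 open 1.002 F [0.3 0.4 0.1]
d [ 585.8 -365.9    4.7] r [-1.000e-02 -1.000e-02 -1.466e+01] rows 16.6
[-0.24399285 -0.06431571 -0.96764197] [ 231.73378412 -586.29399404  384.23799636]
```

Emit:
play_rows:
  increments:
    - {"dx": 293,"dy": -183,"dz": 2,"rz": -7.3}
    - {"dx": 293,"dy": -183,"dz": 2,"rz": -7.3}
    - {"dx": 293,"dy": -183,"dz": 2,"rz": -7.3}
    - {"dx": 293,"dy": -183,"dz": 2,"rz": -7.3}
    - {"dx": 293,"dy": -183,"dz": 2,"rz": -7.3}
    - {"dx": 293,"dy": -183,"dz": 2,"rz": -7.3}
    - {"dx": 293,"dy": -183,"dz": 2,"rz": -7.3}
    - {"dx": 293,"dy": -183,"dz": 2,"rz": -7.3}
  fingers: 1

```text
invalid input
```

```bash
python3 go.py 633 -98 400 103
```

```text
t 0.15 pos [ 162.4 -603.5  404.3] yaw 15.06 open 1.002 F [0.3 0.4 0.1]
d [ 585.8 -365.9    4.7] r [-1.000e-02 -1.000e-02 -1.466e+01] rows 16.6
```

Emit:
play_rows:
  increments:
    - {"dx": 40,"dy": -20,"dz": 0,"rx": 0,"ry": 0,"rz": -1}
  fingers: 1.0

```text
t: 0.23
eef_pos: [190.6, -578.5, 403.7]
tcp_rot: [-3.142, 0.001, 0.362]
ft_force: [0.9, 0.1, 0.7]
opening: 1.001
```

```bash
python3 go.py 633 -98 400 103
```

```text
t 0.23 pos [ 190.6 -578.5  403.7] yaw 20.73 open 1.001 F [0.9 0.1 0.7]
d [ 583.9 -292.8    3.1] r [-1.000e-02  1.000e-02 -1.371e+01] rows 15.7
```

Emit:
play_rows:
  increments:
    - {"dx": 33,"dy": -22,"dz": 0,"rx": 0,"ry": 0,"rz": -0.8}
    - {"dx": 66,"dy": -44,"dz": 0,"rx": 0,"ry": 0,"rz": -1.7}
    - {"dx": 99,"dy": -66,"dz": 0,"rx": 0,"ry": 0,"rz": -2.6}
    - {"dx": 132,"dy": -88,"dz": 0,"rx": 0,"ry": 0,"rz": -3.5}
    - {"dx": 165,"dy": -110,"dz": 0,"rx": 0,"ry": 0,"rz": -4.4}
    - {"dx": 198,"dy": -132,"dz": 0,"rx": 0,"ry": 0,"rz": -5.3}
    - {"dx": 231,"dy": -154,"dz": 0,"rx": 0,"ry": 0,"rz": -6.2}
    - {"dx": 264,"dy": -176,"dz": 0,"rx": 0,"ry": 0,"rz": -7.0}

```text
t: 0.9
eef_pos: [375.8, -318.8, 403.4]
tcp_rot: [-3.141, 0.001, 1.099]
ft_force: [-0.4, -0.5, -0.9]
opening: 1.003
```

```bash
python3 go.py 633 -98 400 103
```

```text
t 0.9 pos [ 375.8 -318.8  403.4] yaw 62.99 open 1.003 F [-0.4 -0.5 -0.9]
d [313.5 128.9   3.1] r [-0.01  0.   -6.67] rows 8.1
```

Emit:
play_rows:
  increments:
    - {"dx": 313,"dy": 129,"dz": 3,"rx": 0,"ry": 0,"rz": -6.7}
    - {"dx": 313,"dy": 129,"dz": 3,"rx": 0,"ry": 0,"rz": -6.7}
    - {"dx": 313,"dy": 129,"dz": 3,"rx": 0,"ry": 0,"rz": -6.7}
    - {"dx": 313,"dy": 129,"dz": 3,"rx": 0,"ry": 0,"rz": -6.7}
    - {"dx": 313,"dy": 129,"dz": 3,"rx": 0,"ry": 0,"rz": -6.7}
    - {"dx": 313,"dy": 129,"dz": 3,"rx": 0,"ry": 0,"rz": -6.7}
    - {"dx": 313,"dy": 129,"dz": 3,"rx": 0,"ry": 0,"rz": -6.7}
    - {"dx": 313,"dy": 129,"dz": 3,"rx": 0,"ry": 0,"rz": -6.7}

```text
t: 1.57
eef_pos: [629.0, -101.1, 400.0]
tcp_rot: [-3.14, -0.0, 1.802]
ft_force: [0.6, -1.6, 1.1]
opening: 0.999
```

```bash
python3 go.py 633 -98 400 103; python3 -c "
from h import *
cap('wrist','w1')"
```

```text
t 1.57 pos [ 629.  -101.1  400. ] yaw 103.23 open 0.999 F [ 0.6 -1.6  1.1]
d [ 2.1  4.6 -0. ] r [-0.01 -0.    0.04] rows 0.1
```

View pics/w1.png

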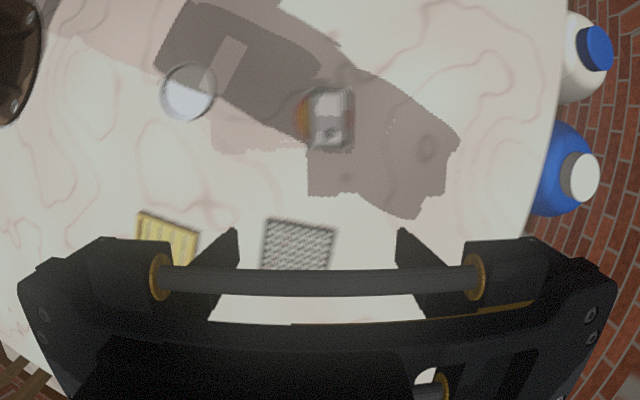

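The view is motion-blurred; I'll retake it now that the arm has settled.

```bash
cat > crop.py <<'E'
import cv2,sys
f=sys.argv[1];x,y,w,h,s=map(int,sys.argv[2:7]);o=sys.argv[7]
im=cv2.imread(f'pics/{f}.png')[y:y+h,x:x+w]; im=cv2.resize(im,None,fx=s,fy=s,interpolation=cv2.INTER_CUBIC)
for i in range(0,w,10):
    cv2.line(im,(i*s,0),(i*s,8),(0,0,255),1); cv2.putText(im,str(x+i),(i*s,22),0,.4,(255,0,0),1)
for j in range(0,h,10):
    cv2.line(im,(0,j*s),(8,j*s),(0,0,255),1); cv2.putText(im,str(y+j),(8,j*s+4),0,.4,(255,0,0),1)
cv2.imwrite(f'pics/{o}.png',im)
E
python3 -c "
from h import *
cap('wrist','w1b');cap('wrist','w1c')"; python3 go.py 633 -98 400 103; python3 crop.py w1c 270 60 100 110 5 w1d;python3 crop.py w1c 130 50 220 230 2 w1e
```

```text
t 1.72 pos [ 629.  -100.9  399.1] yaw 103.39 open 1.001 F [-0.1  0.   0.5]
d [ 1.9  4.6 -0.9] r [-0.02 -0.    0.06] rows 0.1
```

View pics/w1d.png

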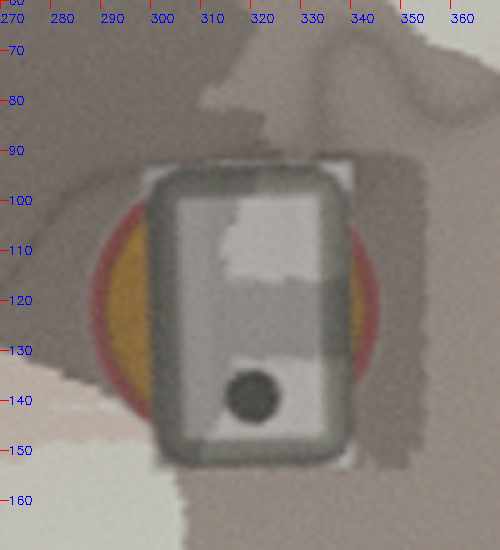

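View pics/w1e.png

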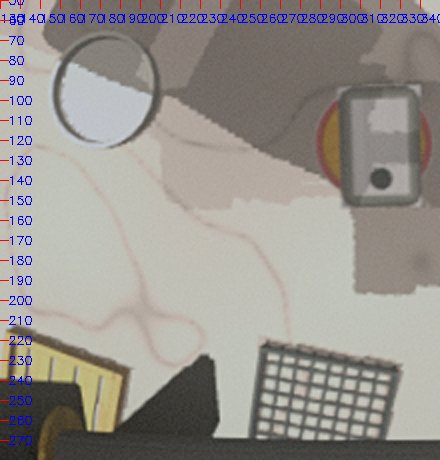

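Run:
```python
from h import *
c=load('w1c')
print(env.state()['tcp_rot'])
f=lambda x,y:(270+x/5-.4,60+y/5-.4); g=lambda x,y:(130+x/2-.25,50+y/2-.25)
P=np.array([pt(c,*f(*l),108,True)[:2] for l in [(146,162),(353,161),(353,466),(155,467)]])
e=np.roll(P,-1,0)-P
print(P.mean(0),np.linalg.norm(e,axis=1),np.degrees(np.arctan2(e[:,1],e[:,0])))
# jar body circle x 90..379 at z56ish
a,b=[pt(c,*f(x,300),56,True)[:2] for x in(90,379)];print('jar',(a+b)/2,np.linalg.norm(a-b))
print('dish',pt(c,*g(106,90),14,True)[:2])
P=np.array([pt(c,*g(*l),14,True)[:2] for l in [(265,340),(401,366)]]);print('wire edge',P,np.linalg.norm(P[1]-P[0]),np.degrees(np.arctan2(*(P[1]-P[0])[::-1])))
```

```text
[-3.13972451e+00 -3.98368127e-04  1.80448146e+00]
[617.43830342 -29.30990083] [35.74237942 53.70269384 34.73183143 53.69511723] [  13.83681264  -76.21740733 -166.18979681  104.86095641]
jar [613.60929872 -26.73037867] 59.78225806174359
dish [443.64017758 -27.94593108]
wire edge [[ 575.8042814  -160.83999451]
 [ 662.47532545 -157.48635005]] 86.73590265207807 2.215894186174538
```

```bash
python3 go.py 617.4 -29.3 330 103.9;python3 go.py 617.4 -29.3 267 103.9
```

```text
t 1.72 pos [ 629.  -100.9  399.1] yaw 103.39 open 1.001 F [-0.1  0.   0.5]
d [72.3  5.4 69.2] r [-0.02 -0.   -0.09] rows 2.4
t 1.72 pos [ 629.  -100.9  399.1] yaw 103.39 open 1.001 F [-0.1  0.   0.5]
d [ 72.3   5.5 132.2] r [-0.02 -0.   -0.09] rows 3.6
```

Emit:
play_rows:
  increments:
    - {"dx": 36,"dy": 2.7,"dz": 20,"rx": 0,"ry": 0,"rz": -0.1}
    - {"dx": 72,"dy": 5.4,"dz": 40,"rx": 0,"ry": 0,"rz": -0.1}
    - {"dx": 72.3,"dy": 5.4,"dz": 55,"rx": 0,"ry": 0,"rz": -0.1}
    - {"dx": 72.3,"dy": 5.4,"dz": 70,"rx": 0,"ry": 0,"rz": -0.1}
    - {"dx": 72.3,"dy": 5.4,"dz": 70,"rx": 0,"ry": 0,"rz": -0.1}
    - {"dx": 72.3,"dy": 5.4,"dz": 70,"rx": 0,"ry": 0,"rz": -0.1}

```text
t: 2.22
eef_pos: [617.0, -30.2, 329.1]
tcp_rot: [-3.139, -0.001, 1.814]
ft_force: [-0.3, -0.2, 1.0]
opening: 1.003
```

```bash
python3 go.py 617.4 -29.3 267 103.9; python3 -c "
from h import *
cap('wrist','w2')
"
```

```text
t 2.22 pos [617.  -30.2 329.1] yaw 103.94 open 1.003 F [-0.3 -0.2  1. ]
d [ 0.7  0.8 62.1] r [-0.03 -0.01  0.01] rows 1.5
```

View pics/w2.png

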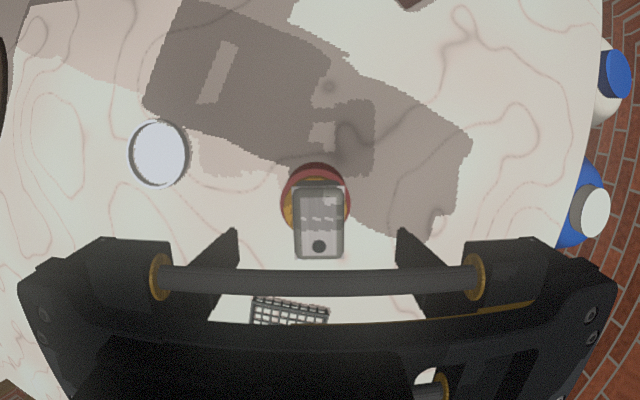

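The tin (320,222) is centred between the fingers. I'll lower onto it slowly.

Emit:
play_rows:
  increments:
    - {"dx": 0.7,"dy": 0.8,"dz": 15,"rx": 0,"ry": 0,"rz": 0}
    - {"dx": 0.7,"dy": 0.8,"dz": 30,"rx": 0,"ry": 0,"rz": 0}
    - {"dx": 0.7,"dy": 0.8,"dz": 45,"rx": 0,"ry": 0,"rz": 0}
    - {"dx": 0.7,"dy": 0.8,"dz": 55,"rx": 0,"ry": 0,"rz": 0}
    - {"dx": 0.7,"dy": 0.8,"dz": 61,"rx": 0,"ry": 0,"rz": 0}
    - {"dx": 0.7,"dy": 0.8,"dz": 61,"rx": 0,"ry": 0,"rz": 0}

```text
t: 2.77
eef_pos: [617.7, -29.8, 268.4]
tcp_rot: [-3.139, -0.001, 1.813]
ft_force: [-0.9, -0.6, -0.6]
opening: 1.001
```

Emit:
play_rows:
  increments:
    - {"dx": 0,"dy": 0,"dz": 0,"rx": 0,"ry": 0,"rz": 0}
    - {"dx": 0,"dy": 0,"dz": 0,"rx": 0,"ry": 0,"rz": 0}
    - {"dx": 0,"dy": 0,"dz": 0,"rx": 0,"ry": 0,"rz": 0}
    - {"dx": 0,"dy": 0,"dz": 0,"rx": 0,"ry": 0,"rz": 0}
    - {"dx": 0,"dy": 0,"dz": 0,"rx": 0,"ry": 0,"rz": 0}
    - {"dx": 0,"dy": 0,"dz": 0,"rx": 0,"ry": 0,"rz": 0}
  fingers: 0

```text
t: 3.27
eef_pos: [617.7, -29.8, 268.6]
tcp_rot: [-3.139, -0.0, 1.813]
ft_force: [0.2, -0.1, 0.6]
opening: 0.638
```

Emit:
play_rows:
  increments:
    - {"dx": 0,"dy": 0,"dz": 0,"rx": 0,"ry": 0,"rz": 0}
    - {"dx": 0,"dy": 0,"dz": 0,"rx": 0,"ry": 0,"rz": 0}
    - {"dx": 0,"dy": 0,"dz": 0,"rx": 0,"ry": 0,"rz": 0}
    - {"dx": 0,"dy": 0,"dz": 0,"rx": 0,"ry": 0,"rz": 0}
    - {"dx": 0,"dy": 0,"dz": 0,"rx": 0,"ry": 0,"rz": 0}
    - {"dx": 0,"dy": 0,"dz": 0,"rx": 0,"ry": 0,"rz": 0}
    - {"dx": 0,"dy": 0,"dz": 0,"rx": 0,"ry": 0,"rz": 0}
    - {"dx": 0,"dy": 0,"dz": 0,"rx": 0,"ry": 0,"rz": 0}

```text
t: 3.93
eef_pos: [617.7, -29.8, 268.7]
tcp_rot: [-3.14, -0.0, 1.813]
ft_force: [-0.3, -1.2, -0.0]
opening: 0.375
```

Emit:
play_rows:
  increments:
    - {"dx": 0,"dy": 0,"dz": -6,"rx": 0,"ry": 0,"rz": 0}
    - {"dx": 0,"dy": 0,"dz": -18,"rx": 0,"ry": 0,"rz": 0}
    - {"dx": 0,"dy": 0,"dz": -34,"rx": 0,"ry": 0,"rz": 0}
    - {"dx": 0,"dy": 0,"dz": -48,"rx": 0,"ry": 0,"rz": 0}
    - {"dx": 0,"dy": 0,"dz": -60,"rx": 0,"ry": 0,"rz": 0}
    - {"dx": 0,"dy": 0,"dz": -72,"rx": 0,"ry": 0,"rz": 0}
    - {"dx": 0,"dy": 0,"dz": -82,"rx": 0,"ry": 0,"rz": 0}
    - {"dx": 0,"dy": 0,"dz": -82,"rx": 0,"ry": 0,"rz": 0}

```text
t: 4.6
eef_pos: [618.0, -29.8, 353.2]
tcp_rot: [3.141, 0.001, 1.813]
ft_force: [0.4, 1.0, -1.8]
opening: 0.377
```

```bash
python3 -c "
from h import *
cap('wrist','w3');cap('scene','s3')
";python3 go.py 438 247 350 173.5;python3 crop.py s3 220 120 200 150 4 s3c
```

```text
t 4.7 pos [617.7 -29.7 350.9] yaw 103.9 open 0.378 F [ 0.3 -0.2 -1.2]
d [ 311.8 -108.     1.2] r [-1.00e-02 -1.00e-02 -1.16e+01] rows 9.7
```

View pics/s3c.png

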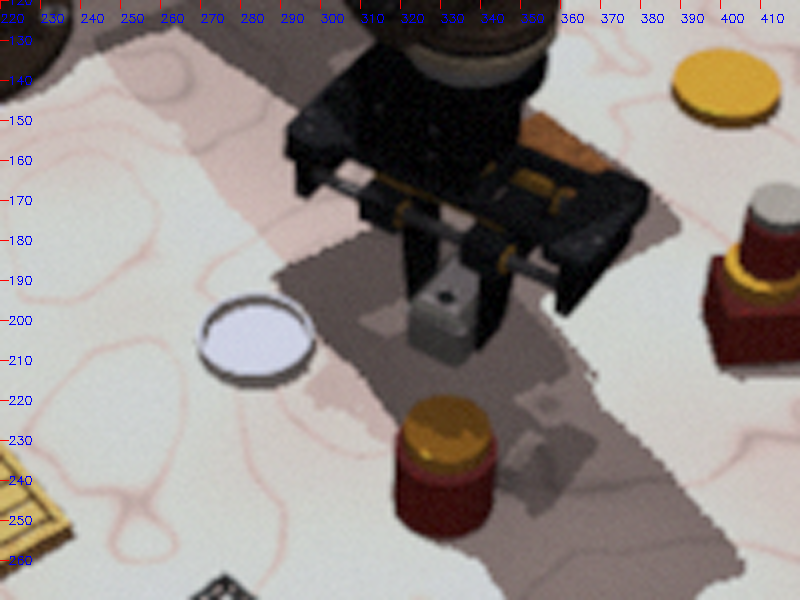

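View pics/w3.png

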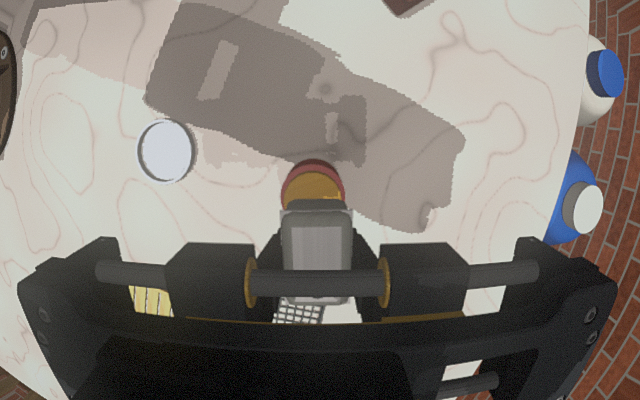

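Emit:
play_rows:
  increments:
    - {"dx": 10,"dy": -3,"dz": 0,"rx": 0,"ry": 0,"rz": -0.4}
    - {"dx": 30,"dy": -10,"dz": 0,"rx": 0,"ry": 0,"rz": -1.2}
    - {"dx": 55,"dy": -19,"dz": 0,"rx": 0,"ry": 0,"rz": -2.1}
    - {"dx": 82,"dy": -28,"dz": 0,"rx": 0,"ry": 0,"rz": -3.1}
    - {"dx": 108,"dy": -37,"dz": 0,"rx": 0,"ry": 0,"rz": -4.1}
    - {"dx": 134,"dy": -46,"dz": 0,"rx": 0,"ry": 0,"rz": -5.1}
    - {"dx": 160,"dy": -55,"dz": 0,"rx": 0,"ry": 0,"rz": -6.1}
    - {"dx": 186,"dy": -64,"dz": 0,"rx": 0,"ry": 0,"rz": -7.1}

```text
t: 5.37
eef_pos: [510.0, 136.4, 350.3]
tcp_rot: [-3.14, -0.002, 2.562]
ft_force: [0.2, -0.5, -1.8]
opening: 0.379
```

```bash
python3 go.py 438 247 320 173.5
```

```text
t 5.37 pos [510.  136.4 350.3] yaw 146.78 open 0.379 F [ 0.2 -0.5 -1.8]
d [120.8  53.2  30.5] r [-0.01 -0.03 -4.45] rows 3.7
```

```bash
python3 go.py 505 240 345 173.5
```

```text
t 5.37 pos [510.  136.4 350.3] yaw 146.78 open 0.379 F [ 0.2 -0.5 -1.8]
d [60.9 84.   5.3] r [-0.01 -0.03 -4.45] rows 3.7
```

Emit:
play_rows:
  increments:
    - {"dx": 12,"dy": 17,"dz": 2,"rx": 0,"ry": 0,"rz": -0.9}
    - {"dx": 25,"dy": 35,"dz": 3,"rx": 0,"ry": 0,"rz": -1.8}
    - {"dx": 38,"dy": 53,"dz": 4,"rx": 0,"ry": 0,"rz": -2.7}
    - {"dx": 51,"dy": 71,"dz": 5,"rx": 0,"ry": 0,"rz": -3.6}
    - {"dx": 61,"dy": 84,"dz": 5,"rx": 0,"ry": 0,"rz": -4.4}
    - {"dx": 61,"dy": 84,"dz": 5,"rx": 0,"ry": 0,"rz": -4.4}
    - {"dx": 61,"dy": 84,"dz": 5,"rx": 0,"ry": 0,"rz": -4.4}

```text
t: 5.95
eef_pos: [504.7, 240.5, 344.5]
tcp_rot: [-3.14, -0.004, 3.023]
ft_force: [-0.4, -0.2, -1.4]
opening: 0.381
```

```bash
python3 -c "
from h import *
cap('wrist','w4a');cap('wrist','w4');print(env.state()['eef_pos'],env.state()['tcp_rot'])
";python3 crop.py w4 240 50 160 150 5 w4c
```

```text
[504.94763058 239.50468789 344.83952238] [-3.14034246 -0.00379174  3.02061802]
```

View pics/w4.png

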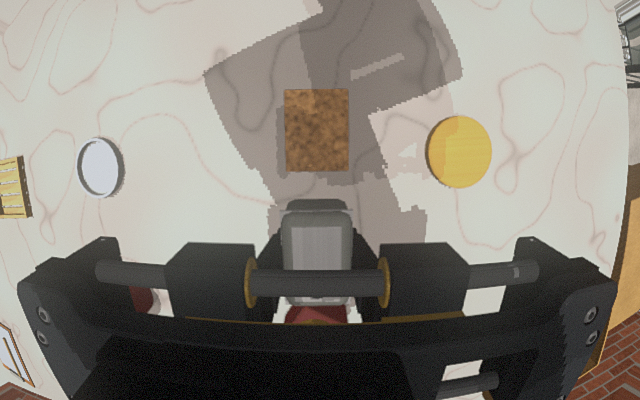

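View pics/w4c.png

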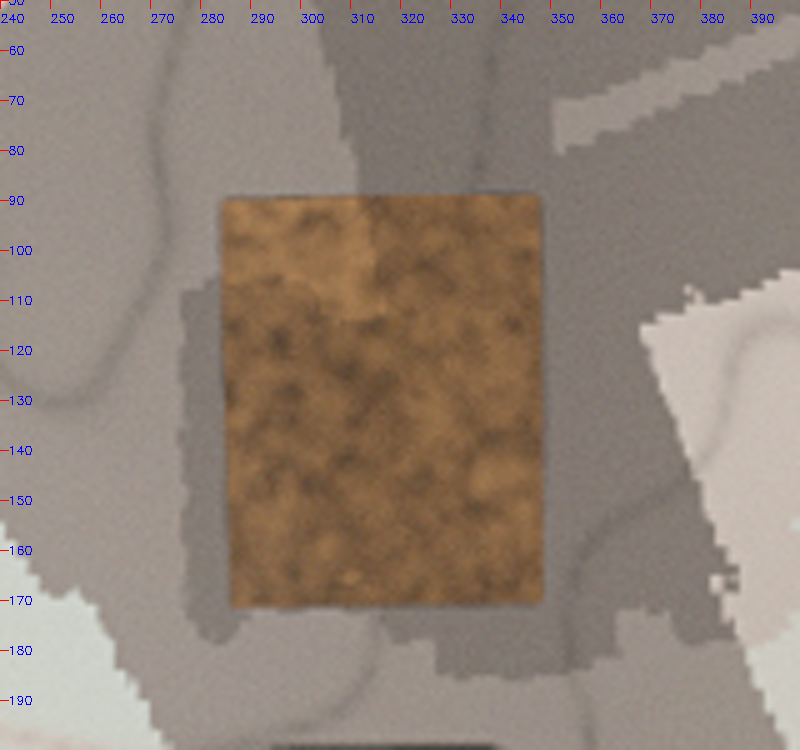

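```bash
python3 - <<'E'
from h import *
c=load('w4')
f=lambda x,y:(240+x/5-.4,50+y/5-.4)
P=np.array([pt(c,*f(*l),4,True)[:2] for l in [(221,199),(541,194),(544,603),(231,607)]])
e=np.roll(P,-1,0)-P
print(P.mean(0),np.linalg.norm(e,axis=1),np.degrees(np.arctan2(e[:,1],e[:,0])))
print('dish',pt(c,101,166,14,True)[:2])
E
python3 go.py 438.5 247 230 173
```

```text
[439.82401664 245.9796168 ] [65.52910776 85.54724778 65.66093614 85.41855671] [ 83.98159236  -5.94467798 -96.13064421 173.96709172]
dish [437.57476386 -16.10497832]
t 6.05 pos [504.9 239.5 344.8] yaw 173.07 open 0.378 F [ 0.5  0.3 -1.2]
d [ 66.4  -0.4 115.1] r [-0.01 -0.04  0.01] rows 3.2
```

```bash
python3 go.py 439.6 246.3 230 174
```

```text
t 6.05 pos [504.9 239.5 344.8] yaw 173.07 open 0.378 F [ 0.5  0.3 -1.2]
d [ 65.3  -1.  115.1] r [-0.01 -0.04 -0.16] rows 3.2
```

Emit:
play_rows:
  increments:
    - {"dx": 15,"dy": 0,"dz": 20,"rx": 0,"ry": 0,"rz": 0}
    - {"dx": 35,"dy": 0,"dz": 45,"rx": 0,"ry": 0,"rz": -0.1}
    - {"dx": 52,"dy": -0.5,"dz": 70,"rx": 0,"ry": 0,"rz": -0.16}
    - {"dx": 62,"dy": -1,"dz": 90,"rx": 0,"ry": 0,"rz": -0.16}
    - {"dx": 65.3,"dy": -1,"dz": 105,"rx": 0,"ry": 0,"rz": -0.16}
    - {"dx": 65.3,"dy": -1,"dz": 115,"rx": 0,"ry": 0,"rz": -0.16}
    - {"dx": 65.3,"dy": -1,"dz": 115,"rx": 0,"ry": 0,"rz": -0.16}
    - {"dx": 65.3,"dy": -1,"dz": 115,"rx": 0,"ry": 0,"rz": -0.16}

```text
t: 6.72
eef_pos: [440.2, 245.9, 230.1]
tcp_rot: [-3.14, -0.004, 3.036]
ft_force: [-0.3, -0.2, -1.6]
opening: 0.376
```

```bash
python3 go.py 439.6 246.3 203 174
```

```text
t 6.72 pos [440.2 245.9 230.1] yaw 173.95 open 0.376 F [-0.3 -0.2 -1.6]
d [ 0.6  0.4 27.1] r [-0.01 -0.04 -0.01] rows 0.7
```

Emit:
play_rows:
  increments:
    - {"dx": 0,"dy": 0,"dz": 6,"rx": 0,"ry": 0,"rz": 0}
    - {"dx": 0,"dy": 0,"dz": 12,"rx": 0,"ry": 0,"rz": 0}
    - {"dx": 0,"dy": 0,"dz": 18,"rx": 0,"ry": 0,"rz": 0}
    - {"dx": 0,"dy": 0,"dz": 22,"rx": 0,"ry": 0,"rz": 0}
    - {"dx": 0,"dy": 0,"dz": 25,"rx": 0,"ry": 0,"rz": 0}
    - {"dx": 0,"dy": 0,"dz": 27,"rx": 0,"ry": 0,"rz": 0}
    - {"dx": 0,"dy": 0,"dz": 27,"rx": 0,"ry": 0,"rz": 0}

```text
t: 7.3
eef_pos: [440.1, 245.9, 202.9]
tcp_rot: [-3.14, -0.004, 3.036]
ft_force: [-0.8, 0.1, 0.2]
opening: 0.379
```

Contact: the weight has left the wrist. I'll release and retract.

Emit:
play_rows:
  increments:
    - {"dx": 0,"dy": 0,"dz": 0,"rx": 0,"ry": 0,"rz": 0}
    - {"dx": 0,"dy": 0,"dz": 0,"rx": 0,"ry": 0,"rz": 0}
    - {"dx": 0,"dy": 0,"dz": 0,"rx": 0,"ry": 0,"rz": 0}
    - {"dx": 0,"dy": 0,"dz": 0,"rx": 0,"ry": 0,"rz": 0}
    - {"dx": 0,"dy": 0,"dz": 0,"rx": 0,"ry": 0,"rz": 0}
  fingers: 0.8

```text
t: 7.72
eef_pos: [440.2, 245.9, 203.1]
tcp_rot: [-3.14, -0.004, 3.036]
ft_force: [0.0, 0.2, -0.4]
opening: 0.673
```

Emit:
play_rows:
  increments:
    - {"dx": 0,"dy": 0,"dz": -15,"rx": 0,"ry": 0,"rz": 0}
    - {"dx": 0,"dy": 0,"dz": -40,"rx": 0,"ry": 0,"rz": 0}
    - {"dx": 0,"dy": 0,"dz": -75,"rx": 0,"ry": 0,"rz": 0}
    - {"dx": 0,"dy": 0,"dz": -110,"rx": 0,"ry": 0,"rz": 0}
    - {"dx": 0,"dy": 0,"dz": -145,"rx": 0,"ry": 0,"rz": 0}
    - {"dx": 0,"dy": 0,"dz": -180,"rx": 0,"ry": 0,"rz": 0}
  fingers: 1

```text
t: 8.22
eef_pos: [440.5, 245.9, 384.9]
tcp_rot: [-3.14, -0.004, 3.036]
ft_force: [0.9, -0.0, 0.3]
opening: 0.999
```

```bash
python3 -c "
from h import *
cap('scene','s5')"; python3 crop.py s5 300 100 160 140 4 s5c; python3 go.py 0 0 0 0
```

```text
t 8.27 pos [441.1 246.3 391. ] yaw 173.97 open 0.996 F [1.1 0.5 5.5]
d [ 414.3 -292.4  388.6] r [ 0.06 -0.04 28.99] rows 24.3
```

View pics/s5c.png

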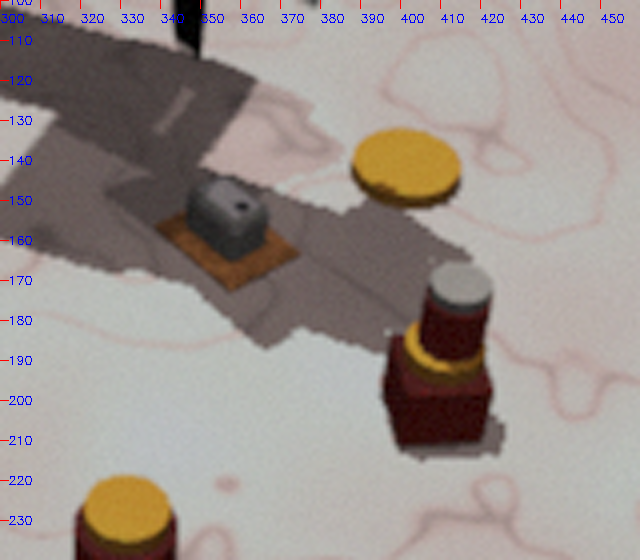

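```bash
python3 go.py 705 172 400 138
```

```text
t 8.27 pos [441.1 246.3 391. ] yaw 173.97 open 0.996 F [1.1 0.5 5.5]
d [-270.3  -46.1   -8.1] r [0.04 0.03 5.99] rows 6.6
```

Emit:
play_rows:
  increments:
    - {"dx": -35,"dy": -6,"dz": -8,"rx": 0,"ry": 0,"rz": 0.8}
    - {"dx": -75,"dy": -12,"dz": -8,"rx": 0,"ry": 0,"rz": 1.7}
    - {"dx": -115,"dy": -19,"dz": -8,"rx": 0,"ry": 0,"rz": 2.6}
    - {"dx": -155,"dy": -26,"dz": -8,"rx": 0,"ry": 0,"rz": 3.5}
    - {"dx": -195,"dy": -33,"dz": -8,"rx": 0,"ry": 0,"rz": 4.4}
    - {"dx": -235,"dy": -40,"dz": -8,"rx": 0,"ry": 0,"rz": 5.3}
    - {"dx": -270,"dy": -46,"dz": -8,"rx": 0,"ry": 0,"rz": 6}
    - {"dx": -270,"dy": -46,"dz": -8,"rx": 0,"ry": 0,"rz": 6}

```text
t: 8.93
eef_pos: [709.1, 169.5, 398.0]
tcp_rot: [3.137, 0.002, 2.4]
ft_force: [1.1, 0.1, 0.0]
opening: 1.0
```

```bash
python3 -c "
from h import *
for i in range(4): cap('wrist','w5a')
cap('wrist','w5');print(env.state()['eef_pos'],env.state()['tcp_rot'])
";python3 crop.py w5 250 50 150 120 5 w5c
```

```text
[703.90401241 172.64085746 399.96496517] [3.13741287e+00 1.07451931e-03 2.40922169e+00]
```

View pics/w5c.png

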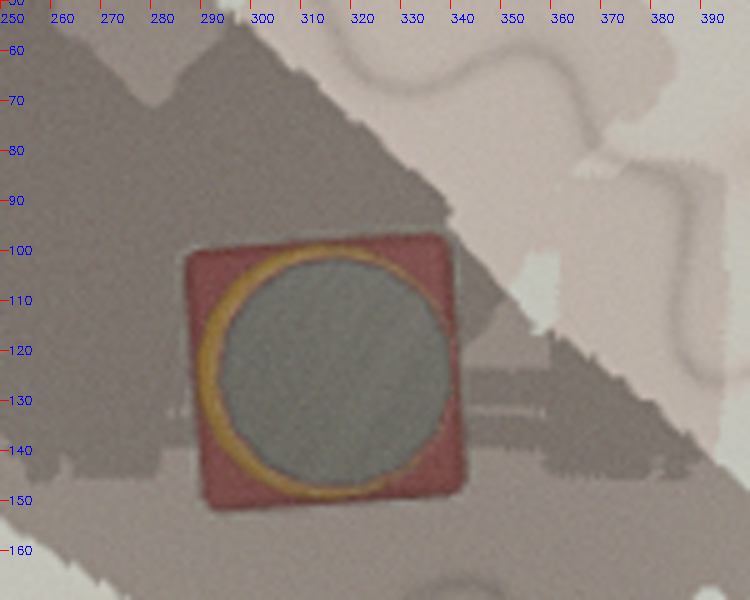

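View pics/w5.png

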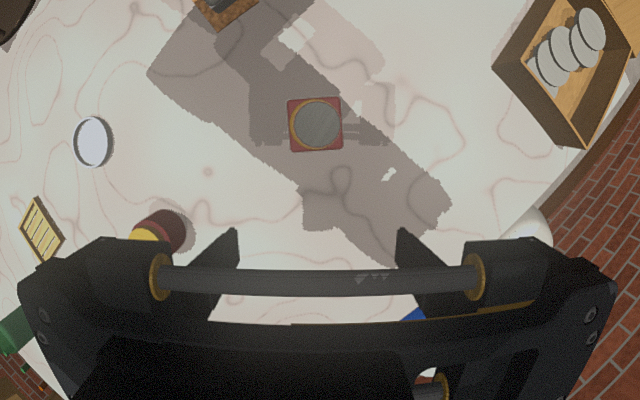

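```bash
python3 - <<'E'
from h import *
c=load('w5')
f=lambda x,y:(250+x/5-.4,50+y/5-.4)
P=np.array([pt(c,*f(*l),56,True)[:2] for l in [(185,249),(448,232),(468,495),(206,512)]])
e=np.roll(P,-1,0)-P
print(P.mean(0),np.linalg.norm(e,axis=1),np.degrees(np.arctan2(e[:,1],e[:,0])))
print('small',pt(c,*f(337,373),122,True)[:2],np.linalg.norm(pt(c,*f(218,373),122,True)-pt(c,*f(455,373),122,True)))
print('gold lid left x', pt(c,*f(198,373),70,True))
E
python3 go.py 652 220 330 138
```

```text
[652.14960482 218.22560974] [54.32664887 55.32667641 54.90372787 55.40924905] [  51.6709472   -37.28482584 -128.23504552  142.1169143 ]
small [653.70203794 219.32663299] 39.056640474824604
gold lid left x [635.26749227 199.14772448  70.        ]
t 9.18 pos [703.9 172.6 400. ] yaw 138.04 open 1.002 F [-0.3 -0.2  0.3]
d [70.3  0.2 69.9] r [0.04 0.01 0.01] rows 2.4
```

```bash
python3 go.py 653.7 219.3 330 138
```

```text
t 9.18 pos [703.9 172.6 400. ] yaw 138.04 open 1.002 F [-0.3 -0.2  0.3]
d [68.6  0.8 69.9] r [0.04 0.01 0.01] rows 2.3
```

Emit:
play_rows:
  increments:
    - {"dx": 35,"dy": 0.8,"dz": 20,"rx": 0,"ry": 0,"rz": 0}
    - {"dx": 68.6,"dy": 0.8,"dz": 40,"rx": 0,"ry": 0,"rz": 0}
    - {"dx": 68.6,"dy": 0.8,"dz": 58,"rx": 0,"ry": 0,"rz": 0}
    - {"dx": 68.6,"dy": 0.8,"dz": 70,"rx": 0,"ry": 0,"rz": 0}
    - {"dx": 68.6,"dy": 0.8,"dz": 70,"rx": 0,"ry": 0,"rz": 0}
    - {"dx": 68.6,"dy": 0.8,"dz": 70,"rx": 0,"ry": 0,"rz": 0}

```text
t: 9.68
eef_pos: [653.9, 219.2, 330.3]
tcp_rot: [3.137, 0.001, 2.409]
ft_force: [-0.2, 0.5, 0.6]
opening: 0.996
```

```bash
python3 go.py 653.7 219.3 273 138
```

```text
t 9.68 pos [653.9 219.2 330.3] yaw 138.05 open 0.996 F [-0.2  0.5  0.6]
d [ 0.3 -0.3 57.3] r [0.04 0.01 0.01] rows 1.4
```

Emit:
play_rows:
  increments:
    - {"dx": 0,"dy": 0,"dz": 15,"rx": 0,"ry": 0,"rz": 0}
    - {"dx": 0,"dy": 0,"dz": 30,"rx": 0,"ry": 0,"rz": 0}
    - {"dx": 0,"dy": 0,"dz": 43,"rx": 0,"ry": 0,"rz": 0}
    - {"dx": 0,"dy": 0,"dz": 52,"rx": 0,"ry": 0,"rz": 0}
    - {"dx": 0,"dy": 0,"dz": 57,"rx": 0,"ry": 0,"rz": 0}
    - {"dx": 0,"dy": 0,"dz": 57,"rx": 0,"ry": 0,"rz": 0}

```text
t: 10.18
eef_pos: [654.3, 219.0, 272.5]
tcp_rot: [3.138, 0.001, 2.409]
ft_force: [0.5, -0.2, -0.0]
opening: 1.001
```

Emit:
play_rows:
  increments:
    - {"dx": 0,"dy": 0,"dz": 0,"rx": 0,"ry": 0,"rz": 0}
    - {"dx": 0,"dy": 0,"dz": 0,"rx": 0,"ry": 0,"rz": 0}
    - {"dx": 0,"dy": 0,"dz": 0,"rx": 0,"ry": 0,"rz": 0}
    - {"dx": 0,"dy": 0,"dz": 0,"rx": 0,"ry": 0,"rz": 0}
    - {"dx": 0,"dy": 0,"dz": 0,"rx": 0,"ry": 0,"rz": 0}
    - {"dx": 0,"dy": 0,"dz": 0,"rx": 0,"ry": 0,"rz": 0}
    - {"dx": 0,"dy": 0,"dz": 0,"rx": 0,"ry": 0,"rz": 0}
    - {"dx": 0,"dy": 0,"dz": 0,"rx": 0,"ry": 0,"rz": 0}
  fingers: 0

```text
t: 10.85
eef_pos: [654.2, 219.0, 272.5]
tcp_rot: [3.138, 0.001, 2.409]
ft_force: [0.6, -0.2, 0.1]
opening: 0.496
```

Emit:
play_rows:
  increments:
    - {"dx": 0,"dy": 0,"dz": 0,"rx": 0,"ry": 0,"rz": 0}
    - {"dx": 0,"dy": 0,"dz": 0,"rx": 0,"ry": 0,"rz": 0}
    - {"dx": 0,"dy": 0,"dz": 0,"rx": 0,"ry": 0,"rz": 0}
    - {"dx": 0,"dy": 0,"dz": 0,"rx": 0,"ry": 0,"rz": 0}
    - {"dx": 0,"dy": 0,"dz": 0,"rx": 0,"ry": 0,"rz": 0}

```text
t: 11.27
eef_pos: [654.3, 219.0, 272.5]
tcp_rot: [3.138, 0.001, 2.409]
ft_force: [-1.2, -0.3, 0.8]
opening: 0.459
```

Emit:
play_rows:
  increments:
    - {"dx": 0,"dy": 0,"dz": -6,"rx": 0,"ry": 0,"rz": 0}
    - {"dx": 0,"dy": 0,"dz": -18,"rx": 0,"ry": 0,"rz": 0}
    - {"dx": 0,"dy": 0,"dz": -34,"rx": 0,"ry": 0,"rz": 0}
    - {"dx": 0,"dy": 0,"dz": -48,"rx": 0,"ry": 0,"rz": 0}
    - {"dx": 0,"dy": 0,"dz": -60,"rx": 0,"ry": 0,"rz": 0}
    - {"dx": 0,"dy": 0,"dz": -72,"rx": 0,"ry": 0,"rz": 0}
    - {"dx": 0,"dy": 0,"dz": -78,"rx": 0,"ry": 0,"rz": 0}
    - {"dx": 0,"dy": 0,"dz": -78,"rx": 0,"ry": 0,"rz": 0}

```text
t: 11.93
eef_pos: [654.1, 218.9, 352.4]
tcp_rot: [3.136, 0.002, 2.409]
ft_force: [0.2, 0.2, -1.7]
opening: 0.46
```

```bash
python3 go.py 495 -75 345 138; python3 -c "
from h import *
cap('wrist','w6');cap('side','d6')"; python3 crop.py d6 200 130 150 150 4 d6c
```

```text
t 11.93 pos [654.1 218.9 352.4] yaw 138.03 open 0.46 F [ 0.2  0.2 -1.7]
d [ -78.2 -324.9    5.9] r [0.05 0.02 0.01] rows 8.0
```

View pics/d6c.png

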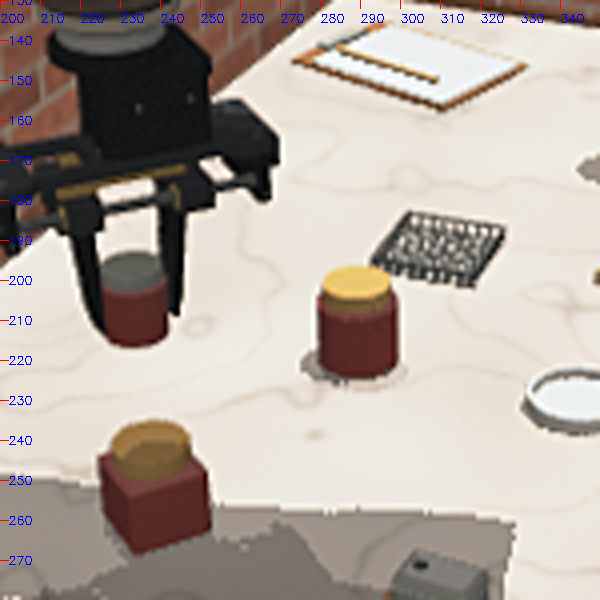

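The small jar is held upright with the square jar left clear below. I'll carry it toward the dish.

Emit:
play_rows:
  increments:
    - {"dx": -3,"dy": -12,"dz": 0,"rx": 0,"ry": 0,"rz": 0}
    - {"dx": -9,"dy": -36,"dz": 0,"rx": 0,"ry": 0,"rz": 0}
    - {"dx": -16,"dy": -67,"dz": 0,"rx": 0,"ry": 0,"rz": 0}
    - {"dx": -24,"dy": -100,"dz": 0,"rx": 0,"ry": 0,"rz": 0}
    - {"dx": -32,"dy": -133,"dz": 0,"rx": 0,"ry": 0,"rz": 0}
    - {"dx": -40,"dy": -166,"dz": 0,"rx": 0,"ry": 0,"rz": 0}
    - {"dx": -48,"dy": -199,"dz": 0,"rx": 0,"ry": 0,"rz": 0}
    - {"dx": -56,"dy": -232,"dz": 0,"rx": 0,"ry": 0,"rz": 0}

```text
t: 12.7
eef_pos: [539.3, 7.7, 348.9]
tcp_rot: [3.139, -0.001, 2.409]
ft_force: [1.2, 0.0, -1.5]
opening: 0.457
```

```bash
python3 go.py 495 -75 345 138
```

```text
t 12.7 pos [539.3   7.7 348.9] yaw 138.05 open 0.457 F [ 1.2  0.  -1.5]
d [-22.4 -91.2   3.7] r [ 0.02 -0.01  0.01] rows 2.3
```

Emit:
play_rows:
  increments:
    - {"dx": -8,"dy": -33,"dz": 2,"rx": 0,"ry": 0,"rz": 0}
    - {"dx": -15,"dy": -62,"dz": 3,"rx": 0,"ry": 0,"rz": 0}
    - {"dx": -20,"dy": -82,"dz": 3.5,"rx": 0,"ry": 0,"rz": 0}
    - {"dx": -22.4,"dy": -91,"dz": 3.5,"rx": 0,"ry": 0,"rz": 0}
    - {"dx": -22.4,"dy": -91,"dz": 3.5,"rx": 0,"ry": 0,"rz": 0}
    - {"dx": -22.4,"dy": -91,"dz": 3.5,"rx": 0,"ry": 0,"rz": 0}

```text
t: 13.2
eef_pos: [495.4, -74.8, 345.0]
tcp_rot: [3.139, -0.001, 2.408]
ft_force: [1.4, 0.8, -1.6]
opening: 0.458
```

```bash
python3 -c "
from h import *
for i in range(2): cap('wrist','w7')
print(env.state()['eef_pos'])";python3 crop.py w7 250 50 150 120 5 w7c
```

```text
[495.66311534 -74.09843563 345.01184618]
```

View pics/w7c.png

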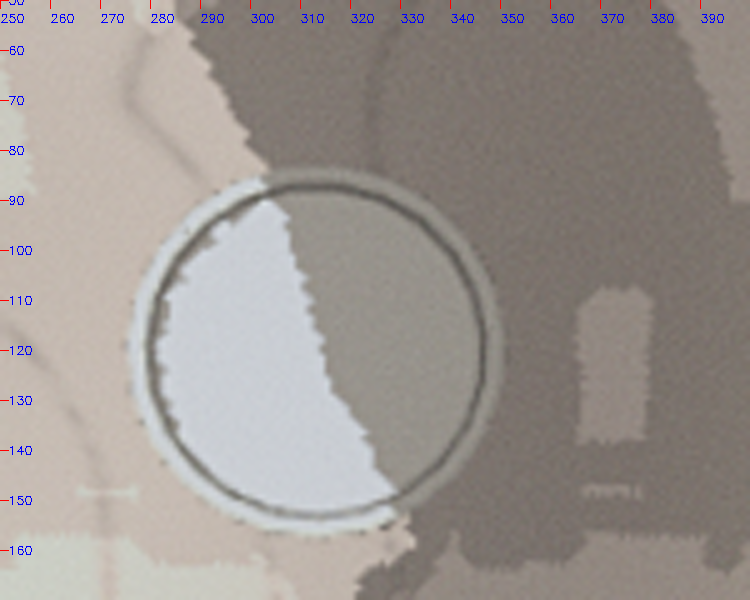

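View pics/w7.png

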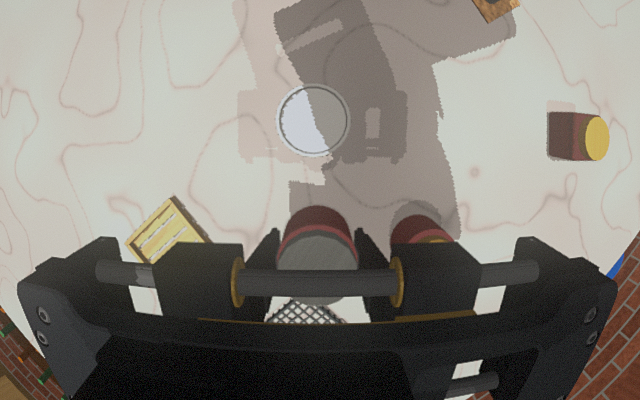

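```bash
python3 - <<'E'
from h import *
c=load('w7')
f=lambda x,y:(250+x/5-.4,50+y/5-.4)
P=np.array([pt(c,*f(*l),14,True)[:2] for l in [(131,350),(503,350),(317,165),(317,534)]])
print(P[:2].mean(0),P[2:].mean(0),np.linalg.norm(P[0]-P[1]),np.linalg.norm(P[2]-P[3]))
E
python3 go.py 440 -25.5 235 138
```

```text
[438.21167376 -26.93676006] [438.39582627 -27.06684094] 74.18808021276128 74.49842638365733
t 13.3 pos [495.7 -74.1 345. ] yaw 138.09 open 0.461 F [-0.4 -0.7 -1.5]
d [ 73.8  -1.3 110.1] r [ 0.02 -0.01  0.01] rows 3.2
```

```bash
python3 go.py 438.8 -27 235 138
```

```text
t 13.3 pos [495.7 -74.1 345. ] yaw 138.09 open 0.461 F [-0.4 -0.7 -1.5]
d [ 73.7  -3.2 110.1] r [ 0.02 -0.01  0.01] rows 3.2
```

Emit:
play_rows:
  increments:
    - {"dx": 15,"dy": -0.6,"dz": 18,"rx": 0,"ry": 0,"rz": 0}
    - {"dx": 37,"dy": -1.5,"dz": 42,"rx": 0,"ry": 0,"rz": 0}
    - {"dx": 58,"dy": -2.5,"dz": 66,"rx": 0,"ry": 0,"rz": 0}
    - {"dx": 70,"dy": -3,"dz": 88,"rx": 0,"ry": 0,"rz": 0}
    - {"dx": 73.7,"dy": -3.2,"dz": 102,"rx": 0,"ry": 0,"rz": 0}
    - {"dx": 73.7,"dy": -3.2,"dz": 110,"rx": 0,"ry": 0,"rz": 0}
    - {"dx": 73.7,"dy": -3.2,"dz": 110,"rx": 0,"ry": 0,"rz": 0}
    - {"dx": 73.7,"dy": -3.2,"dz": 110,"rx": 0,"ry": 0,"rz": 0}

```text
t: 13.97
eef_pos: [439.6, -26.7, 235.1]
tcp_rot: [3.139, -0.001, 2.411]
ft_force: [0.4, -0.6, -1.7]
opening: 0.458
```

```bash
python3 go.py 438.8 -27 206.7 138
```

```text
t 13.97 pos [439.6 -26.7 235.1] yaw 138.13 open 0.458 F [ 0.4 -0.6 -1.7]
d [ 0.4 -0.8 28.4] r [ 0.02 -0.01  0.02] rows 0.7
```

Emit:
play_rows:
  increments:
    - {"dx": 0,"dy": -0.5,"dz": 6,"rx": 0,"ry": 0,"rz": 0}
    - {"dx": 0,"dy": -0.5,"dz": 12,"rx": 0,"ry": 0,"rz": 0}
    - {"dx": 0,"dy": -0.5,"dz": 18,"rx": 0,"ry": 0,"rz": 0}
    - {"dx": 0,"dy": -0.5,"dz": 23,"rx": 0,"ry": 0,"rz": 0}
    - {"dx": 0,"dy": -0.5,"dz": 26,"rx": 0,"ry": 0,"rz": 0}
    - {"dx": 0,"dy": -0.5,"dz": 28.4,"rx": 0,"ry": 0,"rz": 0}
    - {"dx": 0,"dy": -0.5,"dz": 28.4,"rx": 0,"ry": 0,"rz": 0}

```text
t: 14.55
eef_pos: [439.3, -27.1, 206.5]
tcp_rot: [3.139, -0.001, 2.411]
ft_force: [0.2, -0.6, -1.7]
opening: 0.459
```

Emit:
play_rows:
  increments:
    - {"dx": 0,"dy": 0,"dz": 0.5,"rx": 0,"ry": 0,"rz": 0}
    - {"dx": 0,"dy": 0,"dz": 1,"rx": 0,"ry": 0,"rz": 0}
    - {"dx": 0,"dy": 0,"dz": 1,"rx": 0,"ry": 0,"rz": 0}

```text
t: 14.8
eef_pos: [439.2, -27.1, 206.2]
tcp_rot: [3.139, -0.0, 2.411]
ft_force: [-2.0, 0.5, 16.1]
opening: 0.456
```

Emit:
play_rows:
  increments:
    - {"dx": 0,"dy": 0,"dz": -0.3,"rx": 0,"ry": 0,"rz": 0}
    - {"dx": 0,"dy": 0,"dz": -0.3,"rx": 0,"ry": 0,"rz": 0}

```text
t: 14.97
eef_pos: [439.2, -27.1, 206.8]
tcp_rot: [3.139, 0.0, 2.411]
ft_force: [-0.1, 0.9, -1.7]
opening: 0.457
```

Emit:
play_rows:
  increments:
    - {"dx": 0,"dy": 0,"dz": 0,"rx": 0,"ry": 0,"rz": 0}
    - {"dx": 0,"dy": 0,"dz": 0,"rx": 0,"ry": 0,"rz": 0}
    - {"dx": 0,"dy": 0,"dz": 0,"rx": 0,"ry": 0,"rz": 0}
    - {"dx": 0,"dy": 0,"dz": 0,"rx": 0,"ry": 0,"rz": 0}
    - {"dx": 0,"dy": 0,"dz": 0,"rx": 0,"ry": 0,"rz": 0}
  fingers: 0.75

```text
t: 15.38
eef_pos: [439.2, -27.1, 206.7]
tcp_rot: [3.139, 0.0, 2.411]
ft_force: [-0.3, 0.5, 0.9]
opening: 0.732
```

Emit:
play_rows:
  increments:
    - {"dx": 0,"dy": 0,"dz": -15,"rx": 0,"ry": 0,"rz": 0}
    - {"dx": 0,"dy": 0,"dz": -40,"rx": 0,"ry": 0,"rz": 0}
    - {"dx": 0,"dy": 0,"dz": -75,"rx": 0,"ry": 0,"rz": 0}
    - {"dx": 0,"dy": 0,"dz": -110,"rx": 0,"ry": 0,"rz": 0}
    - {"dx": 0,"dy": 0,"dz": -145,"rx": 0,"ry": 0,"rz": 0}
    - {"dx": 0,"dy": 0,"dz": -180,"rx": 0,"ry": 0,"rz": 0}
  fingers: 1

```text
t: 15.88
eef_pos: [438.4, -27.4, 388.5]
tcp_rot: [3.139, 0.0, 2.411]
ft_force: [0.8, -0.2, -0.1]
opening: 0.995
```

```bash
python3 -c "
from h import *
cap('scene','s8')";python3 crop.py s8 170 170 180 150 4 s8c; python3 go.py 613 -97 390 90
```

```text
t 15.93 pos [439.1 -27.4 394.1] yaw 138.14 open 0.997 F [1.4 0.4 6.3]
d [-175.9   64.2    5.8] r [0.09 0.04 8.02] rows 6.7
```

View pics/s8c.png

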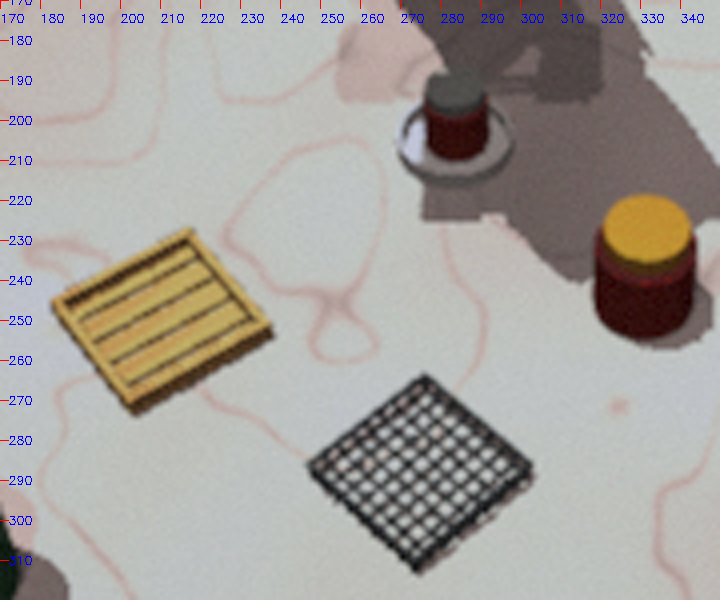

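Emit:
play_rows:
  increments:
    - {"dx": -25,"dy": 9,"dz": 5,"rx": 0,"ry": 0,"rz": 1.1}
    - {"dx": -51,"dy": 19,"dz": 5,"rx": 0,"ry": 0,"rz": 2.3}
    - {"dx": -77,"dy": 28,"dz": 5,"rx": 0,"ry": 0,"rz": 3.5}
    - {"dx": -103,"dy": 38,"dz": 5,"rx": 0,"ry": 0,"rz": 4.7}
    - {"dx": -130,"dy": 48,"dz": 5,"rx": 0,"ry": 0,"rz": 5.9}
    - {"dx": -155,"dy": 57,"dz": 5,"rx": 0,"ry": 0,"rz": 7.1}
    - {"dx": -176,"dy": 64,"dz": 5,"rx": 0,"ry": 0,"rz": 8}
    - {"dx": -176,"dy": 64,"dz": 5,"rx": 0,"ry": 0,"rz": 8}

```text
t: 16.6
eef_pos: [615.5, -98.6, 390.0]
tcp_rot: [3.131, -0.0, 1.567]
ft_force: [0.6, -0.3, -0.6]
opening: 0.997
```

```bash
python3 -c "
from h import *
for i in range(5): cap('wrist','w9')
print(env.state()['eef_pos'],env.state()['tcp_rot'])";python3 crop.py w9 250 50 150 120 5 w9c
```

```text
[612.194978   -96.81904909 390.83816987] [ 3.13213065e+00 -4.83121431e-04  1.57489091e+00]
```

View pics/w9c.png

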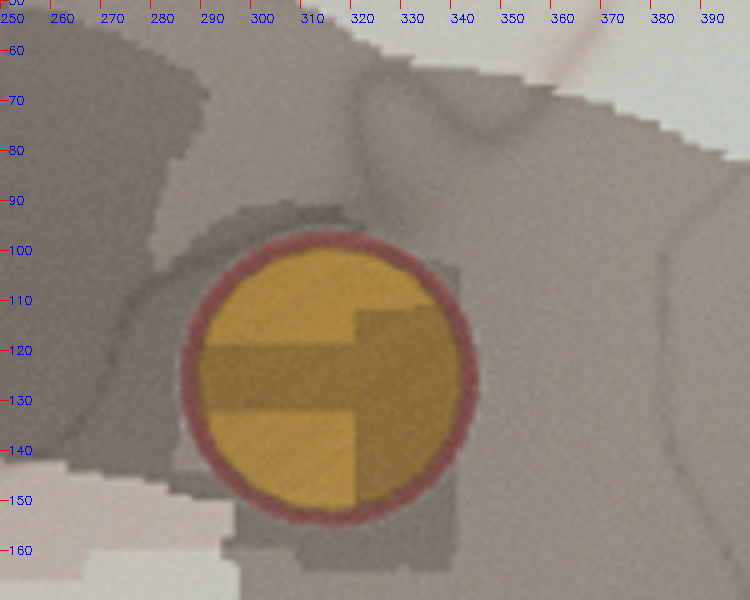

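View pics/w9.png

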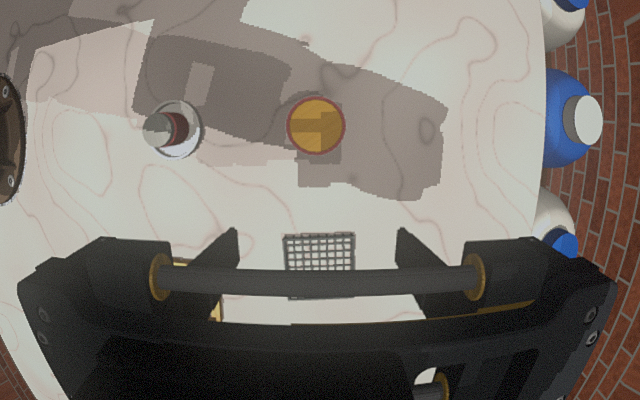

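```bash
python3 - <<'E'
from h import *
c=load('w9')
f=lambda x,y:(250+x/5-.4,50+y/5-.4)
P=np.array([pt(c,*f(*l),70,True)[:2] for l in [(198,379),(461,379),(330,247),(330,511)]])
print(P[:2].mean(0),P[2:].mean(0),np.linalg.norm(P[0]-P[1]),np.linalg.norm(P[2]-P[3]))
Q=np.array([pt(c,*l,14,True)[:2] for l in [(282,233),(355,235),(353,300),(288,298)]]);print(Q,Q.mean(0))
E
python3 go.py 614.5 -27.5 300 90
```

```text
[614.60068812 -28.20028535] [614.6860891  -28.38592901] 50.64288817250258 51.37598673151672
[[ 574.13896876 -158.05628134]
 [ 664.05874148 -160.59020556]
 [ 666.24252865 -255.18151982]
 [ 578.67266937 -251.62564074]] [ 620.77822707 -206.36341186]
t 16.85 pos [612.2 -96.8 390.8] yaw 90.23 open 1.0 F [-0.9  0.3  0.6]
d [69.3  1.7 90.9] r [ 0.09 -0.    0.04] rows 2.7
```

Emit:
play_rows:
  increments:
    - {"dx": 34,"dy": 1.2,"dz": 25,"rx": 0.09,"ry": 0,"rz": 0.04}
    - {"dx": 68,"dy": 2.4,"dz": 50,"rx": 0.09,"ry": 0,"rz": 0.04}
    - {"dx": 68.5,"dy": 2.4,"dz": 80,"rx": 0.09,"ry": 0,"rz": 0.04}
    - {"dx": 68.5,"dy": 2.4,"dz": 100,"rx": 0.09,"ry": 0,"rz": 0.04}
    - {"dx": 68.5,"dy": 2.4,"dz": 100,"rx": 0.09,"ry": 0,"rz": 0.04}
    - {"dx": 68.5,"dy": 2.4,"dz": 100,"rx": 0.09,"ry": 0,"rz": 0.04}

```text
t: 17.35
eef_pos: [615.0, -28.0, 291.0]
tcp_rot: [-3.14, -0.001, 1.572]
ft_force: [0.1, -0.6, 0.3]
opening: 0.999
```

```bash
python3 go.py 614.6 -28.3 215 90
```

```text
t 17.35 pos [615. -28. 291.] yaw 90.05 open 0.999 F [ 0.1 -0.6  0.3]
d [-0.3 -0.3 76. ] r [-0.01 -0.01  0.01] rows 1.8
```

Emit:
play_rows:
  increments:
    - {"dx": 0,"dy": 0,"dz": 15,"rx": 0,"ry": 0,"rz": 0}
    - {"dx": 0,"dy": 0,"dz": 30,"rx": 0,"ry": 0,"rz": 0}
    - {"dx": 0,"dy": 0,"dz": 45,"rx": 0,"ry": 0,"rz": 0}
    - {"dx": 0,"dy": 0,"dz": 60,"rx": 0,"ry": 0,"rz": 0}
    - {"dx": 0,"dy": 0,"dz": 70,"rx": 0,"ry": 0,"rz": 0}
    - {"dx": 0,"dy": 0,"dz": 76,"rx": 0,"ry": 0,"rz": 0}
    - {"dx": 0,"dy": 0,"dz": 76,"rx": 0,"ry": 0,"rz": 0}

```text
t: 17.93
eef_pos: [614.9, -28.2, 215.1]
tcp_rot: [-3.14, -0.001, 1.571]
ft_force: [0.4, 0.5, -0.5]
opening: 1.0
```

Emit:
play_rows:
  increments:
    - {"dx": 0,"dy": 0,"dz": 0,"rx": 0,"ry": 0,"rz": 0}
    - {"dx": 0,"dy": 0,"dz": 0,"rx": 0,"ry": 0,"rz": 0}
    - {"dx": 0,"dy": 0,"dz": 0,"rx": 0,"ry": 0,"rz": 0}
    - {"dx": 0,"dy": 0,"dz": 0,"rx": 0,"ry": 0,"rz": 0}
    - {"dx": 0,"dy": 0,"dz": 0,"rx": 0,"ry": 0,"rz": 0}
    - {"dx": 0,"dy": 0,"dz": 0,"rx": 0,"ry": 0,"rz": 0}
    - {"dx": 0,"dy": 0,"dz": 0,"rx": 0,"ry": 0,"rz": 0}
    - {"dx": 0,"dy": 0,"dz": 0,"rx": 0,"ry": 0,"rz": 0}
  fingers: 0

```text
t: 18.6
eef_pos: [614.8, -28.2, 215.4]
tcp_rot: [-3.14, -0.001, 1.572]
ft_force: [-2.8, -0.5, 5.3]
opening: 0.67
```

Emit:
play_rows:
  increments:
    - {"dx": 0,"dy": 0,"dz": 0,"rx": 0,"ry": 0,"rz": 0}
    - {"dx": 0,"dy": 0,"dz": 0,"rx": 0,"ry": 0,"rz": 0}
    - {"dx": 0,"dy": 0,"dz": 0,"rx": 0,"ry": 0,"rz": 0}

```text
t: 18.85
eef_pos: [614.8, -28.2, 215.4]
tcp_rot: [-3.14, -0.001, 1.571]
ft_force: [-1.6, 1.0, 2.9]
opening: 0.67
```

Emit:
play_rows:
  increments:
    - {"dx": 0,"dy": 0,"dz": -4,"rx": 0,"ry": 0,"rz": 0}
    - {"dx": 0,"dy": 0,"dz": -12,"rx": 0,"ry": 0,"rz": 0}
    - {"dx": 0,"dy": 0,"dz": -25,"rx": 0,"ry": 0,"rz": 0}
    - {"dx": 0,"dy": 0,"dz": -45,"rx": 0,"ry": 0,"rz": 0}
    - {"dx": 0,"dy": 0,"dz": -65,"rx": 0,"ry": 0,"rz": 0}
    - {"dx": 0,"dy": 0,"dz": -85,"rx": 0,"ry": 0,"rz": 0}
    - {"dx": 0,"dy": 0,"dz": -100,"rx": 0,"ry": 0,"rz": 0}
    - {"dx": 0,"dy": 0,"dz": -100,"rx": 0,"ry": 0,"rz": 0}

```text
t: 19.52
eef_pos: [615.3, -28.2, 318.8]
tcp_rot: [3.138, 0.0, 1.572]
ft_force: [0.2, 1.3, -3.4]
opening: 0.667
```

```bash
python3 go.py 620 -278 315 90; python3 -c "
from h import *
cap('scene','s10')";python3 crop.py s10 240 120 160 150 4 s10c
```

```text
t 19.52 pos [615.3 -28.2 318.8] yaw 90.05 open 0.667 F [ 0.2  1.3 -3.4]
d [-249.8    4.5    3.8] r [0.03 0.   0.01] rows 6.0
```

View pics/s10c.png

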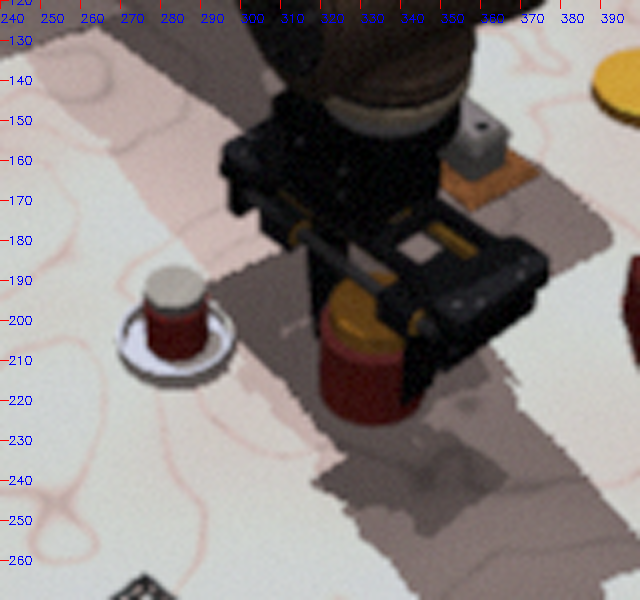

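Emit:
play_rows:
  increments:
    - {"dx": -12,"dy": 0,"dz": 0,"rx": 0,"ry": 0,"rz": 0}
    - {"dx": -38,"dy": 0.5,"dz": 0,"rx": 0,"ry": 0,"rz": 0}
    - {"dx": -73,"dy": 1,"dz": 0,"rx": 0,"ry": 0,"rz": 0}
    - {"dx": -110,"dy": 2,"dz": 0,"rx": 0,"ry": 0,"rz": 0}
    - {"dx": -147,"dy": 2.6,"dz": 0,"rx": 0,"ry": 0,"rz": 0}
    - {"dx": -182,"dy": 3.2,"dz": 0,"rx": 0,"ry": 0,"rz": 0}
    - {"dx": -210,"dy": 3.8,"dz": 0,"rx": 0,"ry": 0,"rz": 0}
    - {"dx": -230,"dy": 4,"dz": 0,"rx": 0,"ry": 0,"rz": 0}

```text
t: 20.23
eef_pos: [618.5, -261.7, 315.1]
tcp_rot: [-3.141, -0.001, 1.57]
ft_force: [-0.1, 0.7, -3.9]
opening: 0.67
```

Emit:
play_rows:
  increments:
    - {"dx": -10,"dy": 0,"dz": 0,"rx": 0,"ry": 0,"rz": 0}
    - {"dx": -10,"dy": 0,"dz": 0,"rx": 0,"ry": 0,"rz": 0}
    - {"dx": -10,"dy": 0,"dz": 0,"rx": 0,"ry": 0,"rz": 0}

```text
t: 20.48
eef_pos: [618.1, -272.1, 313.7]
tcp_rot: [-3.139, -0.002, 1.569]
ft_force: [0.5, 0.0, -3.2]
opening: 0.672
```

```bash
python3 -c "
from h import *
for i in range(3): cap('wrist','w11')
print(env.state()['eef_pos'],env.state()['tcp_rot'])";python3 crop.py w11 240 50 150 130 5 w11c
```

```text
[ 618.55919241 -270.60953075  314.71433312] [-3.14055612e+00 -1.32441409e-03  1.57081625e+00]
```

View pics/w11.png

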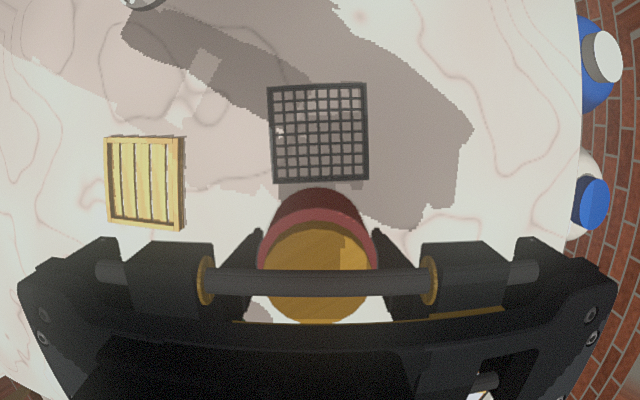

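View pics/w11c.png

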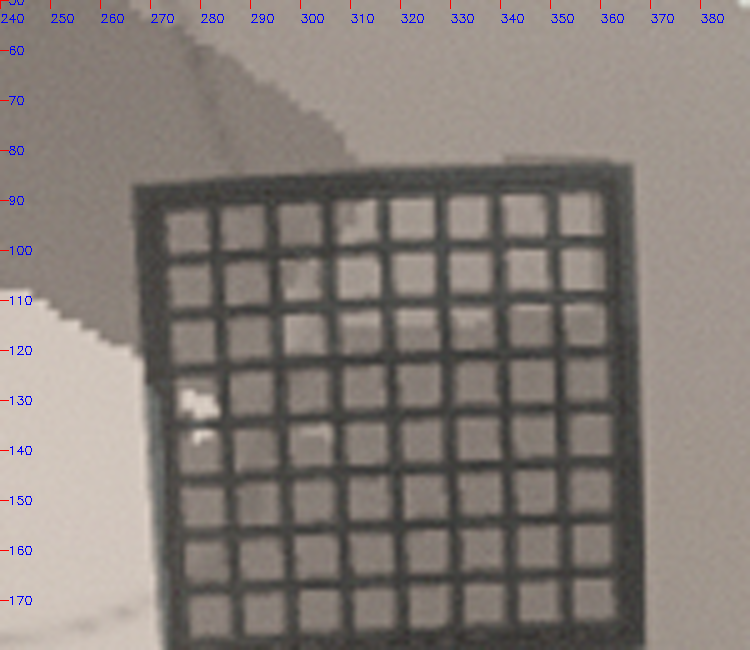

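```bash
python3 - <<'E'
from h import *
c=load('w11')
for n,L in [('wire',[(266.2,86.4),(366,82.4),(369,181),(273,184)]),('wood',[(104,136),(185.5,136),(185,230),(109,222)])]:
    P=np.array([pt(c,*l,14,True)[:2] for l in L])
    e=np.roll(P,-1,0)-P
    print(n,P.mean(0),np.linalg.norm(e,axis=1),np.degrees(np.arctan2(e[:,1],e[:,0])))
# jar in hand: lid top circle
s=env.state()['eef_pos']; print(pt(c,317.5,276,s[2]-215.4+70,True))
E
python3 go.py 619.5 -207.5 245 90
```

```text
wire [ 620.7144499  -208.91901533] [89.80323019 90.9169547  89.19168433 90.23769221] [   2.30850724  -87.32699175 -178.13172864   93.06573995]
wood [ 438.22533152 -251.53024669] [102.24587016  95.24630635 100.32934384  96.51339803] [ -4.35795254 -95.741673   176.38111994  85.4193385 ]
[ 619.73639156 -267.9267608   169.31433312]
t 20.63 pos [ 618.6 -270.6  314.7] yaw 90.0 open 0.671 F [ 0.3 -0.3 -4. ]
d [63.   1.  69.8] r [-0.01 -0.01  0.  ] rows 2.3
```

Emit:
play_rows:
  increments:
    - {"dx": 12,"dy": 0.4,"dz": 12,"rx": 0,"ry": 0,"rz": 0}
    - {"dx": 30,"dy": 1,"dz": 28,"rx": 0,"ry": 0,"rz": 0}
    - {"dx": 48,"dy": 1.6,"dz": 45,"rx": 0,"ry": 0,"rz": 0}
    - {"dx": 59,"dy": 1.9,"dz": 58,"rx": 0,"ry": 0,"rz": 0}
    - {"dx": 62.2,"dy": 1.9,"dz": 67,"rx": 0,"ry": 0,"rz": 0}
    - {"dx": 62.2,"dy": 1.9,"dz": 70,"rx": 0,"ry": 0,"rz": 0}
    - {"dx": 62.2,"dy": 1.9,"dz": 70,"rx": 0,"ry": 0,"rz": 0}
    - {"dx": 62.2,"dy": 1.9,"dz": 70,"rx": 0,"ry": 0,"rz": 0}

```text
t: 21.3
eef_pos: [620.6, -208.8, 245.4]
tcp_rot: [-3.141, -0.001, 1.571]
ft_force: [1.0, -0.4, -3.3]
opening: 0.669
```

```bash
python3 go.py 620.5 -208.5 219.8 90
```

```text
t 21.3 pos [ 620.6 -208.8  245.4] yaw 90.0 open 0.669 F [ 1.  -0.4 -3.3]
d [ 0.3 -0.1 25.6] r [-0.   -0.01 -0.  ] rows 0.6
```

Emit:
play_rows:
  increments:
    - {"dx": 0,"dy": 0,"dz": 6,"rx": 0,"ry": 0,"rz": 0}
    - {"dx": 0,"dy": 0,"dz": 12,"rx": 0,"ry": 0,"rz": 0}
    - {"dx": 0,"dy": 0,"dz": 17,"rx": 0,"ry": 0,"rz": 0}
    - {"dx": 0,"dy": 0,"dz": 21,"rx": 0,"ry": 0,"rz": 0}
    - {"dx": 0,"dy": 0,"dz": 24,"rx": 0,"ry": 0,"rz": 0}
    - {"dx": 0,"dy": 0,"dz": 25.6,"rx": 0,"ry": 0,"rz": 0}
    - {"dx": 0,"dy": 0,"dz": 25.6,"rx": 0,"ry": 0,"rz": 0}

```text
t: 21.88
eef_pos: [620.6, -208.8, 219.7]
tcp_rot: [-3.141, -0.001, 1.571]
ft_force: [-0.7, -0.6, -3.9]
opening: 0.668
```

Emit:
play_rows:
  increments:
    - {"dx": 0,"dy": 0,"dz": 0.4,"rx": 0,"ry": 0,"rz": 0}
    - {"dx": 0,"dy": 0,"dz": 0.4,"rx": 0,"ry": 0,"rz": 0}

```text
t: 22.05
eef_pos: [620.7, -208.8, 219.5]
tcp_rot: [-3.142, -0.001, 1.571]
ft_force: [0.2, -0.4, -1.6]
opening: 0.671
```

Emit:
play_rows:
  increments:
    - {"dx": 0,"dy": 0,"dz": 0,"rx": 0,"ry": 0,"rz": 0}
    - {"dx": 0,"dy": 0,"dz": 0,"rx": 0,"ry": 0,"rz": 0}
    - {"dx": 0,"dy": 0,"dz": 0,"rx": 0,"ry": 0,"rz": 0}
    - {"dx": 0,"dy": 0,"dz": 0,"rx": 0,"ry": 0,"rz": 0}
    - {"dx": 0,"dy": 0,"dz": 0,"rx": 0,"ry": 0,"rz": 0}
  fingers: 0.9

```text
t: 22.47
eef_pos: [620.7, -208.8, 219.6]
tcp_rot: [3.141, -0.001, 1.571]
ft_force: [-0.5, -0.3, 0.3]
opening: 0.889
```

Emit:
play_rows:
  increments:
    - {"dx": 0,"dy": 0,"dz": -15,"rx": 0,"ry": 0,"rz": 0}
    - {"dx": 0,"dy": 0,"dz": -40,"rx": 0,"ry": 0,"rz": 0}
    - {"dx": 0,"dy": 0,"dz": -75,"rx": 0,"ry": 0,"rz": 0}
    - {"dx": 0,"dy": 0,"dz": -110,"rx": 0,"ry": 0,"rz": 0}
    - {"dx": 0,"dy": 0,"dz": -145,"rx": 0,"ry": 0,"rz": 0}
    - {"dx": 0,"dy": 0,"dz": -165,"rx": 0,"ry": 0,"rz": 0}
    - {"dx": 0,"dy": 0,"dz": -165,"rx": 0,"ry": 0,"rz": 0}
  fingers: 1

```text
t: 23.05
eef_pos: [620.8, -208.9, 389.9]
tcp_rot: [3.134, 0.003, 1.571]
ft_force: [0.3, 0.1, -0.4]
opening: 1.0
```

```bash
python3 -c "
from h import *
cap('scene','s12')";python3 crop.py s12 170 170 180 150 4 s12c; python3 go.py 651 218 390 52
```

```text
t 23.1 pos [ 620.6 -208.9  387.1] yaw 90.0 open 1.004 F [-0.  -0.8 -1.5]
d [426.8  30.4  -3.3] r [ 0.04 -0.    6.33] rows 10.3
```

View pics/s12c.png

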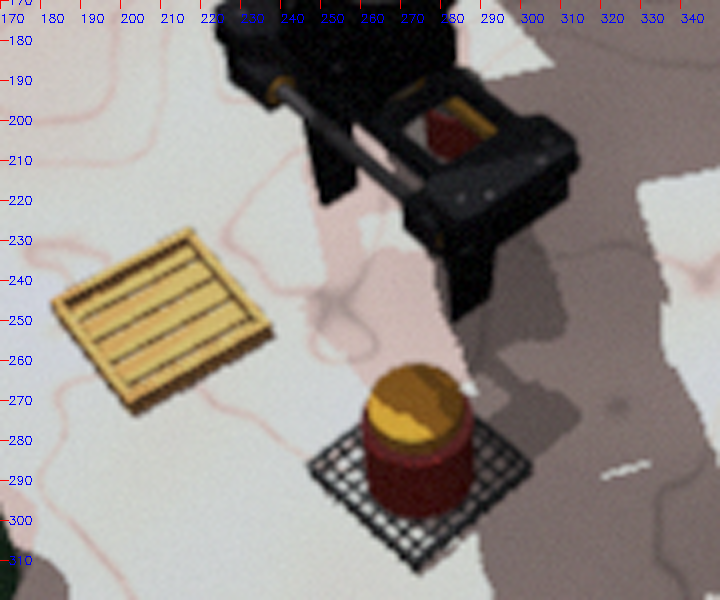

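```bash
python3 go.py 607 161 390 52.2
```

```text
t 23.1 pos [ 620.6 -208.9  387.1] yaw 90.0 open 1.004 F [-0.  -0.8 -1.5]
d [369.9 -13.6  -3.4] r [ 0.04 -0.    6.3 ] rows 8.9
```

Emit:
play_rows:
  increments:
    - {"dx": 20,"dy": -1,"dz": -2,"rx": 0.04,"ry": 0,"rz": 0.4}
    - {"dx": 55,"dy": -2,"dz": -3,"rx": 0.04,"ry": 0,"rz": 1}
    - {"dx": 95,"dy": -3,"dz": -3,"rx": 0.04,"ry": 0,"rz": 1.7}
    - {"dx": 135,"dy": -5,"dz": -3,"rx": 0.04,"ry": 0,"rz": 2.4}
    - {"dx": 175,"dy": -6,"dz": -3,"rx": 0.04,"ry": 0,"rz": 3.1}
    - {"dx": 215,"dy": -8,"dz": -3,"rx": 0.04,"ry": 0,"rz": 3.8}
    - {"dx": 255,"dy": -9,"dz": -3,"rx": 0.04,"ry": 0,"rz": 4.5}
    - {"dx": 295,"dy": -11,"dz": -3,"rx": 0.04,"ry": 0,"rz": 5.2}

```text
t: 23.77
eef_pos: [609.1, 88.0, 388.2]
tcp_rot: [-3.14, 0.001, 1.022]
ft_force: [1.6, -0.2, -0.2]
opening: 0.999
```

```bash
python3 go.py 607 161 390 52.2
```

```text
t 23.77 pos [609.1  88.  388.2] yaw 58.58 open 0.999 F [ 1.6 -0.2 -0.2]
d [ 61.2 -39.9  -1.8] r [-0.01  0.01  1.06] rows 1.8
```

Emit:
play_rows:
  increments:
    - {"dx": 35,"dy": -23,"dz": -1,"rx": 0,"ry": 0,"rz": 0.6}
    - {"dx": 55,"dy": -36,"dz": -1,"rx": 0,"ry": 0,"rz": 1}
    - {"dx": 61,"dy": -40,"dz": -1,"rx": 0,"ry": 0,"rz": 1.06}
    - {"dx": 61,"dy": -40,"dz": -1,"rx": 0,"ry": 0,"rz": 1.06}
    - {"dx": 61,"dy": -40,"dz": -1,"rx": 0,"ry": 0,"rz": 1.06}

```text
t: 24.18
eef_pos: [606.8, 160.4, 388.2]
tcp_rot: [-3.14, 0.002, 0.913]
ft_force: [0.1, -0.8, 0.5]
opening: 1.004
```

```bash
python3 -c "
from h import *
for i in range(3): cap('wrist','w13')
print(env.state()['eef_pos'],env.state()['tcp_rot'])";python3 crop.py w13 250 60 150 120 5 w13c
```

```text
[607.05282613 159.33558619 388.92987355] [-3.14018142e+00  1.62276273e-03  9.10348054e-01]
```

View pics/w13c.png

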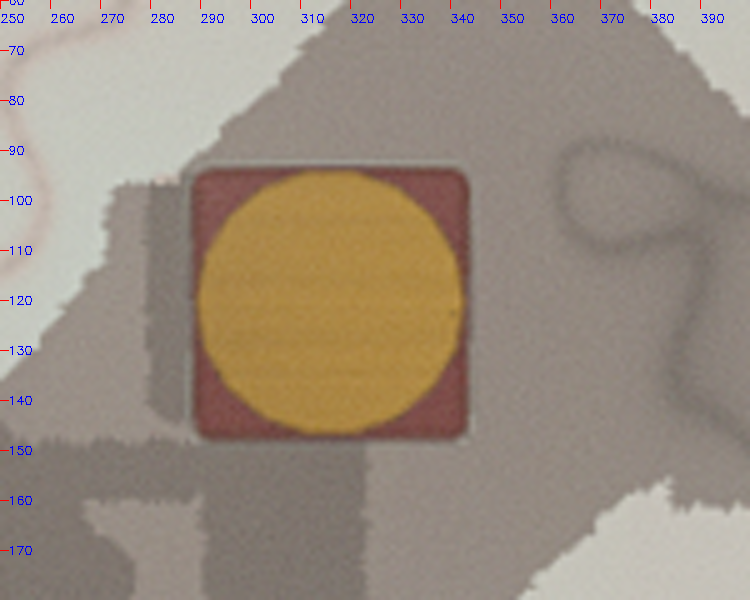

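```bash
python3 - <<'E'
from h import *
c=load('w13')
f=lambda x,y:(250+x/5-.4,60+y/5-.4)
print(pt(c,*f(330,301),70,True),pt(c,*f(330,304),56,True))
E
python3 go.py 652 217.7 289 52.2
```

```text
[652.20771833 217.93943881  70.        ] [651.87107216 217.64515338  56.        ]
t 24.33 pos [607.1 159.3 388.9] yaw 52.16 open 1.0 F [-0.6  0.3  0.6]
d [73.8 -0.2 99.8] r [-0.01  0.02 -0.01] rows 3.0
```

Emit:
play_rows:
  increments:
    - {"dx": 36,"dy": 0,"dz": 25,"rx": 0,"ry": 0.02,"rz": 0}
    - {"dx": 72,"dy": 0,"dz": 50,"rx": 0,"ry": 0.02,"rz": 0}
    - {"dx": 73.9,"dy": 0,"dz": 80,"rx": 0,"ry": 0.02,"rz": 0}
    - {"dx": 73.9,"dy": 0,"dz": 100,"rx": 0,"ry": 0.02,"rz": 0}
    - {"dx": 73.9,"dy": 0,"dz": 100,"rx": 0,"ry": 0.02,"rz": 0}
    - {"dx": 73.9,"dy": 0,"dz": 100,"rx": 0,"ry": 0.02,"rz": 0}

```text
t: 24.83
eef_pos: [652.5, 216.5, 288.3]
tcp_rot: [-3.139, 0.001, 0.909]
ft_force: [0.3, 0.4, 0.4]
opening: 0.999
```

```bash
python3 go.py 652 217.8 215 52.2
```

```text
t 24.83 pos [652.5 216.5 288.3] yaw 52.1 open 0.999 F [0.3 0.4 0.4]
d [ 0.8 -1.  73.3] r [-0.02  0.01 -0.02] rows 1.8
```

Emit:
play_rows:
  increments:
    - {"dx": 0.8,"dy": -0.6,"dz": 15,"rx": 0,"ry": 0,"rz": 0}
    - {"dx": 0.8,"dy": -0.6,"dz": 30,"rx": 0,"ry": 0,"rz": 0}
    - {"dx": 0.8,"dy": -0.6,"dz": 45,"rx": 0,"ry": 0,"rz": 0}
    - {"dx": 0.8,"dy": -0.6,"dz": 60,"rx": 0,"ry": 0,"rz": 0}
    - {"dx": 0.8,"dy": -0.6,"dz": 69,"rx": 0,"ry": 0,"rz": 0}
    - {"dx": 0.8,"dy": -0.6,"dz": 73,"rx": 0,"ry": 0,"rz": 0}
    - {"dx": 0.8,"dy": -0.6,"dz": 73,"rx": 0,"ry": 0,"rz": 0}

```text
t: 25.42
eef_pos: [652.6, 217.1, 215.8]
tcp_rot: [-3.139, 0.001, 0.909]
ft_force: [0.1, -0.2, -0.2]
opening: 0.997
```

Emit:
play_rows:
  increments:
    - {"dx": 0,"dy": 0,"dz": 0,"rx": 0,"ry": 0,"rz": 0}
    - {"dx": 0,"dy": 0,"dz": 0,"rx": 0,"ry": 0,"rz": 0}
    - {"dx": 0,"dy": 0,"dz": 0,"rx": 0,"ry": 0,"rz": 0}
    - {"dx": 0,"dy": 0,"dz": 0,"rx": 0,"ry": 0,"rz": 0}
    - {"dx": 0,"dy": 0,"dz": 0,"rx": 0,"ry": 0,"rz": 0}
    - {"dx": 0,"dy": 0,"dz": 0,"rx": 0,"ry": 0,"rz": 0}
    - {"dx": 0,"dy": 0,"dz": 0,"rx": 0,"ry": 0,"rz": 0}
    - {"dx": 0,"dy": 0,"dz": 0,"rx": 0,"ry": 0,"rz": 0}
  fingers: 0

```text
t: 26.08
eef_pos: [652.5, 217.2, 216.1]
tcp_rot: [-3.139, 0.001, 0.909]
ft_force: [-1.7, 0.7, 3.0]
opening: 0.627
```

Emit:
play_rows:
  increments:
    - {"dx": 0,"dy": 0,"dz": 0,"rx": 0,"ry": 0,"rz": 0}
    - {"dx": 0,"dy": 0,"dz": 0,"rx": 0,"ry": 0,"rz": 0}
    - {"dx": 0,"dy": 0,"dz": 0,"rx": 0,"ry": 0,"rz": 0}

```text
t: 26.33
eef_pos: [652.5, 217.2, 216.1]
tcp_rot: [-3.139, 0.001, 0.909]
ft_force: [-0.7, -0.3, 2.5]
opening: 0.63
```

Emit:
play_rows:
  increments:
    - {"dx": 0,"dy": 0,"dz": -4,"rx": 0,"ry": 0,"rz": 0}
    - {"dx": 0,"dy": 0,"dz": -12,"rx": 0,"ry": 0,"rz": 0}
    - {"dx": 0,"dy": 0,"dz": -25,"rx": 0,"ry": 0,"rz": 0}
    - {"dx": 0,"dy": 0,"dz": -45,"rx": 0,"ry": 0,"rz": 0}
    - {"dx": 0,"dy": 0,"dz": -68,"rx": 0,"ry": 0,"rz": 0}
    - {"dx": 0,"dy": 0,"dz": -95,"rx": 0,"ry": 0,"rz": 0}
    - {"dx": 0,"dy": 0,"dz": -120,"rx": 0,"ry": 0,"rz": 0}
    - {"dx": 0,"dy": 0,"dz": -125,"rx": 0,"ry": 0,"rz": 0}

```text
t: 27.0
eef_pos: [653.1, 217.2, 346.8]
tcp_rot: [3.139, -0.005, 0.909]
ft_force: [0.8, 0.3, -1.9]
opening: 0.635
```

```bash
python3 go.py 432 -320 340 85; python3 -c "
from h import *
cap('scene','s14')";python3 crop.py s14 340 100 130 140 4 s14c
```

```text
t 27.0 pos [653.1 217.2 346.8] yaw 52.07 open 0.635 F [ 0.8  0.3 -1.9]
d [-559.6  155.8    4.4] r [ 0.03 -0.04 -5.49] rows 13.9
```

View pics/s14c.png

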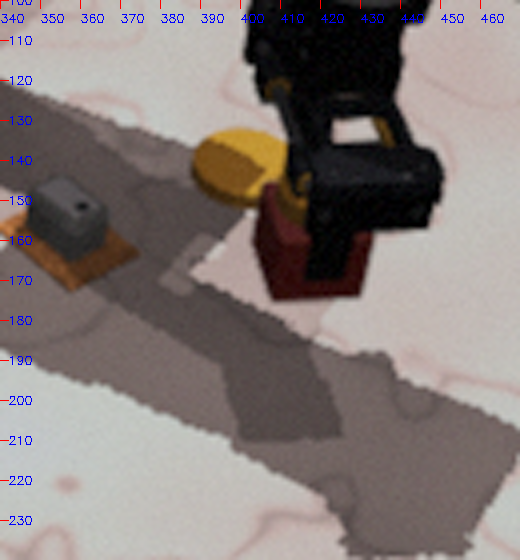

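Emit:
play_rows:
  increments:
    - {"dx": -12,"dy": 3,"dz": 0,"rx": 0,"ry": 0,"rz": -0.1}
    - {"dx": -36,"dy": 10,"dz": 0,"rx": 0,"ry": 0,"rz": -0.3}
    - {"dx": -69,"dy": 19,"dz": 0,"rx": 0,"ry": 0,"rz": -0.6}
    - {"dx": -104,"dy": 29,"dz": 0,"rx": 0,"ry": 0,"rz": -0.9}
    - {"dx": -139,"dy": 39,"dz": 0,"rx": 0,"ry": 0,"rz": -1.3}
    - {"dx": -174,"dy": 48,"dz": 0,"rx": 0,"ry": 0,"rz": -1.7}
    - {"dx": -209,"dy": 58,"dz": 0,"rx": 0,"ry": 0,"rz": -2}
    - {"dx": -244,"dy": 68,"dz": 0,"rx": 0,"ry": 0,"rz": -2.4}

```text
t: 27.72
eef_pos: [555.4, -18.4, 343.6]
tcp_rot: [3.14, -0.003, 1.162]
ft_force: [1.1, -0.1, -2.8]
opening: 0.628
```

```bash
python3 go.py 436 -308 348 85
```

```text
t 27.72 pos [555.4 -18.4 343.6] yaw 66.57 open 0.628 F [ 1.1 -0.1 -2.8]
d [-313.1    5.6   -5.4] r [ 0.02 -0.03 -3.07] rows 7.5
```

Emit:
play_rows:
  increments:
    - {"dx": -38,"dy": 0.5,"dz": -1,"rx": 0,"ry": 0,"rz": -0.4}
    - {"dx": -76,"dy": 1,"dz": -2,"rx": 0,"ry": 0,"rz": -0.8}
    - {"dx": -114,"dy": 2,"dz": -3,"rx": 0,"ry": 0,"rz": -1.2}
    - {"dx": -152,"dy": 3,"dz": -4,"rx": 0,"ry": 0,"rz": -1.6}
    - {"dx": -190,"dy": 4,"dz": -5,"rx": 0,"ry": 0,"rz": -2}
    - {"dx": -225,"dy": 5,"dz": -5,"rx": 0,"ry": 0,"rz": -2.4}
    - {"dx": -255,"dy": 5,"dz": -5,"rx": 0,"ry": 0,"rz": -2.8}
    - {"dx": -275,"dy": 5,"dz": -5,"rx": 0,"ry": 0,"rz": -3.07}

```text
t: 28.38
eef_pos: [449.1, -275.0, 346.9]
tcp_rot: [3.141, -0.003, 1.484]
ft_force: [-0.3, 0.2, -2.1]
opening: 0.631
```

```bash
python3 go.py 436 -308 348 85
```

```text
t 28.38 pos [ 449.1 -275.   346.9] yaw 85.03 open 0.631 F [-0.3  0.2 -2.1]
d [-34.  -10.2  -1.3] r [ 0.01 -0.03  0.  ] rows 0.9
```

Emit:
play_rows:
  increments:
    - {"dx": -15,"dy": -4,"dz": -1,"rx": 0,"ry": 0,"rz": 0}
    - {"dx": -28,"dy": -8,"dz": -1,"rx": 0,"ry": 0,"rz": 0}
    - {"dx": -34,"dy": -10,"dz": -1,"rx": 0,"ry": 0,"rz": 0}
    - {"dx": -34,"dy": -10,"dz": -1,"rx": 0,"ry": 0,"rz": 0}
    - {"dx": -34,"dy": -10,"dz": -1,"rx": 0,"ry": 0,"rz": 0}

```text
t: 28.8
eef_pos: [436.3, -307.5, 347.4]
tcp_rot: [3.141, -0.004, 1.484]
ft_force: [-0.5, -0.3, -2.0]
opening: 0.63
```

```bash
python3 -c "
from h import *
for i in range(2): cap('wrist','w15')
print(env.state()['eef_pos'],env.state()['tcp_rot'])";python3 crop.py w15 240 70 150 140 5 w15c
```

```text
[ 436.54852729 -307.15821373  347.65471797] [ 3.14089393 -0.00339545  1.48484241]
```

View pics/w15.png

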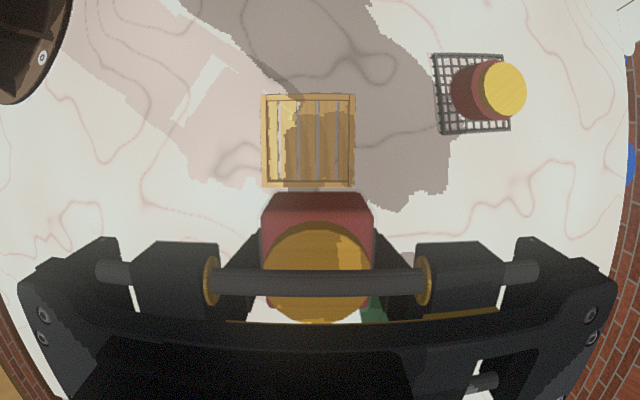

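View pics/w15c.png

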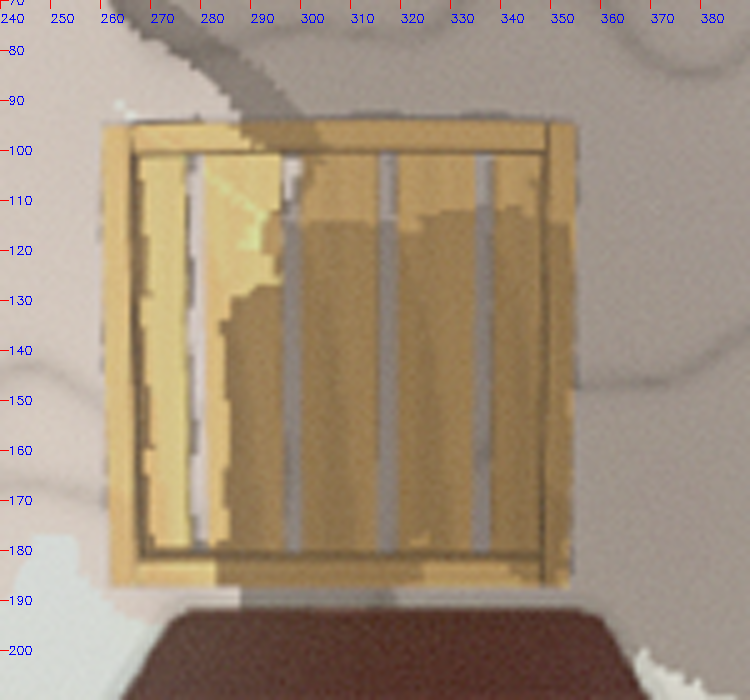

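```bash
python3 - <<'E'
from h import *
c=load('w15')
f=lambda x,y:(240+x/5-.4,70+y/5-.4)
P=np.array([pt(c,*f(*l),14,True)[:2] for l in [(103,123),(577,123),(571,585),(110,585)]])
e=np.roll(P,-1,0)-P
print(P.mean(0),np.linalg.norm(e,axis=1),np.degrees(np.arctan2(e[:,1],e[:,0])))
E
python3 go.py 434 -250.5 248 85
```

```text
[ 432.9916843  -252.29102832] [95.37726385 95.0186973  96.01771708 95.59677217] [ -5.34717067 -94.88110843 174.99960042  84.73326753]
t 28.9 pos [ 436.5 -307.2  347.7] yaw 85.08 open 0.632 F [ 0.3  0.2 -2.6]
d [55.9 -7.5 99.8] r [ 0.01 -0.03  0.01] rows 2.7
```

```bash
python3 go.py 433 -252.3 248 84.9
```

```text
t 28.9 pos [ 436.5 -307.2  347.7] yaw 85.08 open 0.632 F [ 0.3  0.2 -2.6]
d [54.  -8.3 99.8] r [ 0.01 -0.03  0.03] rows 2.7
```

Emit:
play_rows:
  increments:
    - {"dx": 12,"dy": -2,"dz": 18,"rx": 0,"ry": 0,"rz": 0}
    - {"dx": 28,"dy": -4,"dz": 40,"rx": 0,"ry": 0,"rz": 0.03}
    - {"dx": 43,"dy": -6.5,"dz": 62,"rx": 0,"ry": -0.03,"rz": 0.03}
    - {"dx": 52,"dy": -8.3,"dz": 82,"rx": 0,"ry": -0.03,"rz": 0.03}
    - {"dx": 54,"dy": -8.3,"dz": 94,"rx": 0,"ry": -0.03,"rz": 0.03}
    - {"dx": 54,"dy": -8.3,"dz": 100,"rx": 0,"ry": -0.03,"rz": 0.03}
    - {"dx": 54,"dy": -8.3,"dz": 100,"rx": 0,"ry": -0.03,"rz": 0.03}
    - {"dx": 54,"dy": -8.3,"dz": 100,"rx": 0,"ry": -0.03,"rz": 0.03}

```text
t: 29.57
eef_pos: [433.4, -252.3, 248.2]
tcp_rot: [3.141, -0.0, 1.482]
ft_force: [-0.9, -0.9, -2.2]
opening: 0.631
```

```bash
python3 go.py 433 -252.3 220.5 84.9
```

```text
t 29.57 pos [ 433.4 -252.3  248.2] yaw 84.93 open 0.631 F [-0.9 -0.9 -2.2]
d [-0.1 -0.5 27.7] r [ 0.01 -0.    0.  ] rows 0.7
```

Emit:
play_rows:
  increments:
    - {"dx": 0,"dy": -0.4,"dz": 6,"rx": 0,"ry": 0,"rz": 0}
    - {"dx": 0,"dy": -0.4,"dz": 12,"rx": 0,"ry": 0,"rz": 0}
    - {"dx": 0,"dy": -0.4,"dz": 18,"rx": 0,"ry": 0,"rz": 0}
    - {"dx": 0,"dy": -0.4,"dz": 23,"rx": 0,"ry": 0,"rz": 0}
    - {"dx": 0,"dy": -0.4,"dz": 26,"rx": 0,"ry": 0,"rz": 0}
    - {"dx": 0,"dy": -0.4,"dz": 27.7,"rx": 0,"ry": 0,"rz": 0}
    - {"dx": 0,"dy": -0.4,"dz": 27.7,"rx": 0,"ry": 0,"rz": 0}

```text
t: 30.15
eef_pos: [433.0, -252.3, 220.2]
tcp_rot: [3.141, -0.0, 1.482]
ft_force: [-0.7, -0.3, -2.8]
opening: 0.629
```

Emit:
play_rows:
  increments:
    - {"dx": 0,"dy": 0,"dz": 0.4,"rx": 0,"ry": 0,"rz": 0}
    - {"dx": 0,"dy": 0,"dz": 0.4,"rx": 0,"ry": 0,"rz": 0}

```text
t: 30.32
eef_pos: [433.1, -252.3, 220.0]
tcp_rot: [3.141, -0.0, 1.482]
ft_force: [-0.8, 0.2, 0.2]
opening: 0.63
```

Contact again. I'll release and retract.

Emit:
play_rows:
  increments:
    - {"dx": 0,"dy": 0,"dz": 0,"rx": 0,"ry": 0,"rz": 0}
    - {"dx": 0,"dy": 0,"dz": 0,"rx": 0,"ry": 0,"rz": 0}
    - {"dx": 0,"dy": 0,"dz": 0,"rx": 0,"ry": 0,"rz": 0}
    - {"dx": 0,"dy": 0,"dz": 0,"rx": 0,"ry": 0,"rz": 0}
    - {"dx": 0,"dy": 0,"dz": 0,"rx": 0,"ry": 0,"rz": 0}
  fingers: 0.88

```text
t: 30.73
eef_pos: [433.1, -252.3, 220.0]
tcp_rot: [3.14, 0.0, 1.482]
ft_force: [1.3, -0.2, -0.2]
opening: 0.869
```

Emit:
play_rows:
  increments:
    - {"dx": 0,"dy": 0,"dz": -15,"rx": 0,"ry": 0,"rz": 0}
    - {"dx": 0,"dy": 0,"dz": -40,"rx": 0,"ry": 0,"rz": 0}
    - {"dx": 0,"dy": 0,"dz": -75,"rx": 0,"ry": 0,"rz": 0}
    - {"dx": 0,"dy": 0,"dz": -110,"rx": 0,"ry": 0,"rz": 0}
    - {"dx": 0,"dy": 0,"dz": -145,"rx": 0,"ry": 0,"rz": 0}
    - {"dx": 0,"dy": 0,"dz": -180,"rx": 0,"ry": 0,"rz": 0}
    - {"dx": 0,"dy": 0,"dz": -200,"rx": 0,"ry": 0,"rz": 0}
    - {"dx": 0,"dy": 0,"dz": -200,"rx": 0,"ry": 0,"rz": 0}
  fingers: 1

```text
t: 31.4
eef_pos: [432.9, -252.3, 424.3]
tcp_rot: [3.134, 0.004, 1.482]
ft_force: [0.5, -0.2, 0.2]
opening: 1.001
```

```bash
python3 -c "
from h import *
for n in ('wrist','scene','side'): cap(n,n+'16')
cap('wrist','wrist16')";python3 go.py 500 -150 440 85; python3 crop.py scene16 170 130 200 190 4 sx; python3 crop.py side16 270 160 150 150 4 dx
```

```text
t 31.6 pos [ 432.7 -252.2  419. ] yaw 84.92 open 0.997 F [ 0.  -0.4  0.2]
d [107.8  58.  -20.9] r [-0.   -0.01 -0.01] rows 3.0
```

View pics/wrist16.png

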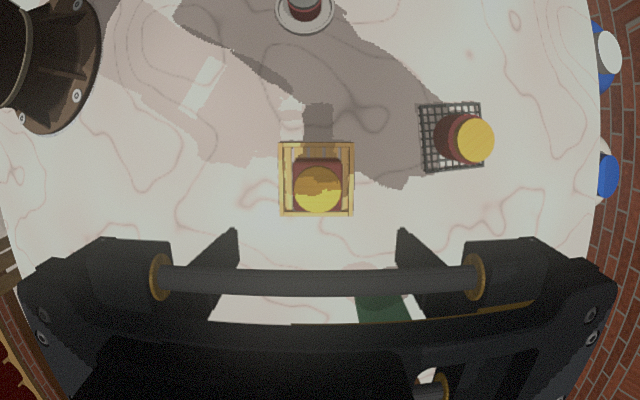

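View pics/scene16.png

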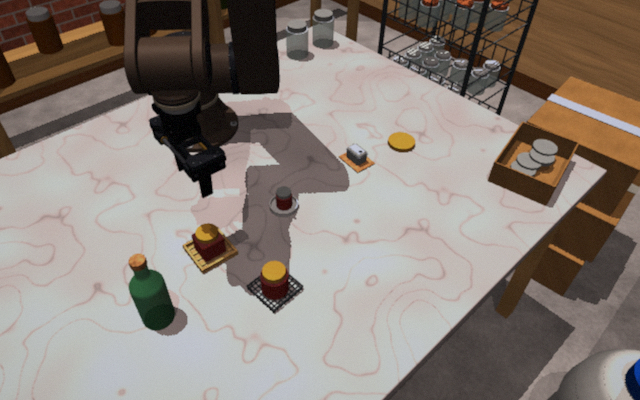

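View pics/dx.png

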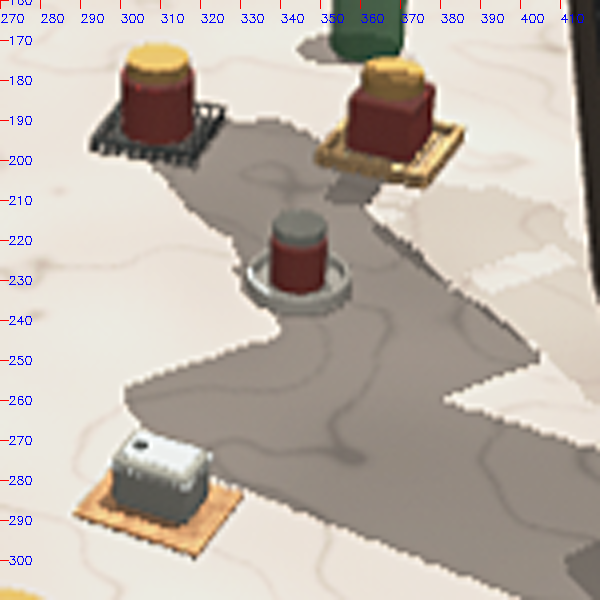

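All pieces stand in place. As a numeric cross-check, I'll project the lid centres from the side and wrist views.

Run:
```python
from h import *
d=load('side16');w=load('wrist16')
f=lambda x,y:(270+x/4-.4,160+y/4-.4)
print('side big',pt(d,*f(157,57),74)[:2],'sq',pt(d,*f(393,73),74)[:2],'small',pt(d,*f(299,224),56)[:2])
P=np.array([pt(d,*f(*l),42)[:2] for l in[(135,430),(211,453),(188,485),(112,467)]]);print('tin',P.mean(0))
print('wrist sq',pt(w,317.5,190,74,True)[:2],'big',pt(w,473,140,74,True)[:2])
P=np.array([pt(w,*l,14,True)[:2] for l in[(278,141),(355,141),(353,217),(280,217)]]);print('wood',P.mean(0))
s=env.state();print(s['t'],s['qvel'].round(3))
```

```text
side big [ 623.58488316 -208.66627485] sq [ 435.40694068 -251.04483641] small [440.23388718 -24.70042082]
tin [437.64988134 249.91937354]
wrist sq [ 434.65242205 -252.83226534] big [ 616.56331305 -208.95984302]
wood [ 433.53541008 -252.34486015]
31.6 [-0.001  0.012  0.001 -0.001  0.001  0.   ]
```

All are within a few mm of their place centres. Handing in.

```bash
python3 -c "
from h import *
print(env.job_done())"
```

```text
the job is handed in; nothing more can be done
None
```

I took both stacks apart from the top and set all four pieces in their places: tin on the cork pad, small jar in the round dish, big round jar in the wire tray, square jar in the wooden tray. I handed the job in at about 31.6 s, with the gripper open and about 200 mm above the square jar. No verdict was reported.

- **Position:** the final side and wrist pictures put every piece upright and within about 4 mm of its place's centre (limit 12 mm). The two views of the big jar disagreed by about 7 mm in x (623.6 and 616.6 mm, tray centre 620.5 mm). That is a reading difference at the edge of the views, and both are inside the limit.
- **Orientation:** I set the square jar's sides and the tin's long side to within about 1 degree of the tray's and pad's from the tool angle. I did not measure these angles again after release.
- **Forces:** the firmest set-down was the small jar, with 16 N at the wrist for a moment. I eased it back about 0.5 mm before opening. The others registered only a few newtons.
- **Bystanders:** the bottle and the loose lid look unmoved in the final scene picture; I judged this by eye and did not measure it.

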